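# Hook the dip basket out of the soaking tank

### The arm

A 7-joint arm with a two-finger parallel gripper is mounted at the origin on a cart in front of the work surface, level with it; the furniture and walls round the work are solid. World frame = base frame: x ahead of the robot, y to its left, z up, the work surface at z = 0. Lengths are in m, angles in rad, forces in N, time in s.
With the tool pointing down it reaches from about 0.425 to 0.925 m from the base axis. Payload 6.8 kg.
Tool frame: the origin (TCP) lies at the centre of the arm's flange, where the gripper is bolted on; the fingertips stand 173 mm ahead of it and the grasp point (between the pads) lies 155 mm ahead of it (r.hold_point_z is the distance from the TCP to the grasp point, in m); z points along the fingers, x is the direction in which the jaws open and shut, and the axes are right-handed (so a half turn about z gives the same grasp; the last joint's range is limited). The gripper opens to 85 mm and grips with 20 to 120 N. Pads are 22 mm wide; open, the fingers measure 114 mm over their backs; the gripper's body (76 mm by 85 mm) begins 54 mm behind the grasp point. The pads swing forward as they close: fully open they stand 13 mm farther back than shut.
Start: joints at [1.224, 0.477, 0.022, 1.555, -0.011, 1.109, -0.083], TCP at [0.16, -0.656, 0.405] pointing down, gripper open.
Joint ranges: [-2.96, 2.96], [-0.34, 2.1], [-1.41, 1.46], [0.24, 2.44], [-1.37, 4.51], [0.17, 1.92], [-2.96, 2.96]. Speed limits (rad/s): [2.39, 2.39, 3.14, 3.14, 3.14, 3.14, 3.14].

### API

Orientations are given as a rotation vector (axis times angle).
In Python, from bench import r gives the robot as it stands.
- The arm moves only by the tool apply_moves, never from a script. Its arguments are lists of equal length, an entry for each row: "dp": the shift along the tool's x, y, z scaled (see below), a list of three; "twist": the turn, a rotation vector about the tool's x, y, z scaled (see below), a list of three; "jaw": the closure in counts, from 0 (fully open) to 255 (shut). In form: {"dp": [[x, y, z], ...], "twist": [[rx, ry, rz], ...], "jaw": [jaw, ...]}. A call has 1 to 20 rows; each row shifts and turns the pose as measured when the row begins, along the tool's axes as they then stand; what a row does not reach is not made up. The controller multiplies each number of a shift by 12 cm and each number of a turn by 120 degrees. A row lasts 1/10 s, in which the tool goes at most 50 mm and 8.59 degrees, less where a joint would pass 70% of its speed; a pose out of reach is approached as far as the arm can. A call with a number of a shift or a turn outside -1 to 1 is refused whole. A call with a gripper value outside its range is refused whole. The fingers move at their own pace and stop on an object; "grip_force" is the grip in N (left out, the last holds). Time passes only in rows, so rows that do not move let the fingers close. It gives the time, the measured TCP pose, the force and the opening at its end, in the units of the state.
- r.get_obs(): the state, without advancing time (a new reading comes with each control period).
- r.grab_frame(name): name is "scene" or "top" or "wrist"; returns a dict with "color" (400x640x3 uint8, red, green, blue), "z_map" (400x640 float32, m along the optical axis (not along the pixel's ray), 0 where there is no reading), "intrinsics" (3x3 intrinsics, pixels), "dist_coeffs" ([k1, k2, p1, p2, k3] as OpenCV has them; the pictures are not rectified), "R" (3x3) and "t" (3): a world point X has camera coordinates R X + t; the wrist camera has in their place "hand_eye" (4x4, takes a point from camera to tool coordinates, whose origin is the TCP and whose axes are the tool frame's). Camera axes: x right, y down, z forward; pixel columns grow to the right and rows downward; lengths in m; the calibration is good to about 2 mm. A picture is of the moment at which its call begins: read the wrist's pose just before it.
- r.hand_in(): hands the job in, once; it reports no verdict.
The state is a dict: "clock": time; "joints": joint angles; "qvel": joint speeds; "tau": joint torques, N m; "tcp_pos": TCP position; "orientation": TCP orientation; "contact_force": force on the tool from outside, world axes, zero at the start; "moment": the same for the moment, N m; "grip_width": finger opening in m.
Only numpy, scipy, OpenCV 4.12 (cv2) and the standard library are available. Lean on these libraries where they do the work, as an engineer would, in place of code of your own. Each camera call takes 0.05 s, during which the arm holds its last target.

### The job

Take the hook rod from its stand and use it to fetch the little dip basket that hangs deep in the narrow soaking tank: hook it by the window of its red strap (feel gently how high the strap stands), lift it out and set it down gently and upright on the floor of the white dish. Unhook the rod and hang it back in its stand. Touch the basket only with the rod, never press hard on the strap or the tank, and leave the other things where they are.

Things in the scene. Friction and masses are not known exactly. Their poses are not given: they have to be found in the camera images.
- tank_mouth (a point): Centre of the mouth, 130 mm above the worktop, of the soaking tank: a tall narrow upright steel canister, fixed, dry, with a blue band and a drain tap on its front. Inside 48 mm along its x by 40 mm along its y; walls 4 mm; too narrow for fingers. Axes: z up, x from the tap side (front) to the back.
- basket_mid (a point): Centre (half-way up) of the steel dip basket that hangs by its flanges on two ledges in the tank: 44 (x) x 26 (y) x 40 mm high, 37 mm over the flanges (y). 20 mm above its underside and, at the start, 102 mm below the tank mouth. Axes as the tank's within 0.02 rad, 1 to 2 mm play to the walls. 0.1 to 0.2 kg.
- basket: The same basket, origin at the centre of its underside. An upright red strap, 24 wide (y), 4 mm thick (x), rises from it at x = +6 mm. Its top is 66 to 96 mm above this origin: it pulls out and stays where left, how far is NOT measured; feel for it. One window, 16 wide (y) x 12 mm high, ends 4 mm below the strap's top. Over 15 N damages it; it holds up to 30 N.
- rod_grip (a point): Centre of the blue handle of the hook rod, which hangs upright in its stand. Handle 16 (x) x 18 (y) x 60 mm high. Below it a round collar 26 mm across, 4 mm thick (underside 34 mm below this point), then a 6 mm round shaft on the handle's axis and the hook at the bottom. Axes: z up the rod, x the way the hook points. 0.09 kg.
- rod_foot (a point): Lower end of the rod's shaft axis, 112 mm below the handle centre. The hook is a flat foot 10 mm wide (y), 3 mm thick (z = 0 to 3 mm), from x = -3 to +14 mm, with an upturned lip at x = 11 to 14 mm that reaches z = 7 mm. Gap between shaft and lip 8 mm. Axes as the rod's. The shaft is sprung in the handle: 1.2 N per mm, up to 10 mm in, 6 mm out.
- stand_seat (a point): Seat of the fixed grey rod stand: middle of the fork slot, on the fork's top face, 102 mm above the worktop. Slot 11 mm wide, open to the stand's -x; the rod's collar rests on it, handle up. A ridge 3 mm high crosses the prongs 18 to 22 mm in front (-x). Column at x = 28 to 40 mm, no higher than the fork. Rod's x along the stand's within 0.15 rad at the start.
- dish: White round dish, loose, 113 mm across, 20 mm high, origin at the centre of its underside; flat floor 66 mm across, 2 mm above the worktop; sloping sides.
- hook_rod: The hook rod as a body; origin 112 mm below the handle centre, where its foot is when unloaded.
- tank: The soaking tank as a body; origin at the centre of its underside on the worktop. Pressing on it with over 15 N damages it.
- saline_250: Bystander: clear saline bottle, 67 x 67 x 148 mm; origin at the centre of its underside.
- clear_small: Bystander: small clear bottle with a dark blue cap, 33 x 33 x 100 mm; origin at the centre of its underside.
- glass_jar_2: Bystander: empty glass jar, 54 x 54 x 70 mm; origin at the centre of its underside.
- swab_box: Bystander: white and blue carton, 51 x 71 x 46 mm; origin at the centre of its underside.
- vial_a: Bystander: green-capped vial, 25 x 26 x 52 mm; origin at the centre of its underside.

How it is judged:
By the outcome, as a careful person would: the job done as asked, in the order asked, and still so for the second after the job is handed in, with the robot touching nothing.
It also fails if it takes over 69 s, if anything falls off the work surface, if the arm or the gripper's body presses on something with over 40 N, if the wrist force passes 120 N, or if a joint passes its speed limit or range.

## Working session

There is one attempt and no reset: what is moved stays moved. The work goes in short steps, Python scripts to look and compute and a tool call to move; the robot and the scene stay as the last step left them, time stands still between calls to the robot, and variables do not carry over. Pictures are saved under pics/ and viewed, and the job is handed in when it is done.

Besides the shell and the picture viewer there is one more tool, called after "Call:" as name(argument=value, ...) on one line, values as JSON. apply_moves: Moves the arm, as the interface text tells. Shifts and turns lie within -1 to 1; 1 stands for 12 cm of shift or 120 degrees of turn. Its arguments: {"type":"object","properties":{"dp":{"type":"array"},"twist":{"type":"array"},"jaw":{"type":"array"},"grip_force":{"type":"number"}},"required":["dp","twist","jaw"]}

```bash
ls; mkdir -p pics
cat > h.py <<'E'
import numpy as np, cv2
from bench import r
def save(n,im): cv2.imwrite('pics/'+n+'.png', cv2.cvtColor(im,cv2.COLOR_RGB2BGR))
E
python3 - <<'E'
from h import *
import pickle
print(r.get_obs(), r.hold_point_z)
for n in ['scene','top','wrist']:
    o=r.get_obs(); f=r.grab_frame(n); save(n+'0',f['color']); f['obs']=o
    pickle.dump(f,open(n+'0.pkl','wb'))
    print(n,f['intrinsics'],f['dist_coeffs'],f.get('R'),f.get('t'),f.get('hand_eye'))
E
```

```text
pics
{'clock': 0.0, 'joints': array([ 1.22387555,  0.47779726,  0.02232922,  1.55644858, -0.01149259,
        1.10929422, -0.08308124]), 'qvel': array([-0.001848  , -0.00096209,  0.00127183,  0.00044051,  0.00010371,
        0.00045895, -0.00045027]), 'tau': array([ 6.19904113e-04, -5.96444786e+01,  1.60828080e+00, -2.81194049e+01,
        1.25420574e-02,  9.26449749e-03, -1.49616972e-05]), 'tcp_pos': array([ 0.15962403, -0.65557159,  0.40372834]), 'orientation': array([-2.46951004e+00,  1.94029746e+00,  2.37291669e-03]), 'contact_force': array([-0.73030488,  0.08028431,  0.05139711]), 'moment': array([ 0.00752792,  0.02586757, -0.03178887]), 'grip_width': 0.08542875457553088} 0.1547
scene [[470.69378867   0.         313.94102307]
 [  0.         470.69378867 205.34058388]
 [  0.           0.           1.        ]] [0.02632122 0.         0.         0.         0.        ] [[-0.64934693 -0.76037159 -0.0135505 ]
 [-0.55819174  0.48863815 -0.670563  ]
 [ 0.51649835 -0.42786425 -0.74172882]] [0.32572149 0.36145401 1.13496871] None
top [[391.54463004   0.         309.83657748]
 [  0.         391.54463004 205.25513969]
 [  0.           0.           1.        ]] [-0.08426507  0.          0.          0.          0.        ] [[ 0.00867503 -0.99995095 -0.00477923]
 [-0.98853905 -0.00785547 -0.15076087]
 [ 0.15071593  0.00603231 -0.98855871]] [0.02555545 0.53389678 1.06217415] None
wrist [[287.20543536   0.         317.39786697]
 [  0.         287.20543536 195.7712492 ]
 [  0.           0.           1.        ]] [-0.03934283  0.          0.          0.          0.        ] None None [[ 9.99999909e-01 -9.93935196e-05 -4.14783978e-04  6.52125281e-04]
 [ 2.20426070e-04  9.52969434e-01  3.03066344e-01 -7.65492061e-02]
 [ 3.65153623e-04 -3.03066408e-01  9.52969369e-01  3.08117547e-02]
 [ 0.00000000e+00  0.00000000e+00  0.00000000e+00  1.00000000e+00]]
```

View pics/scene0.png

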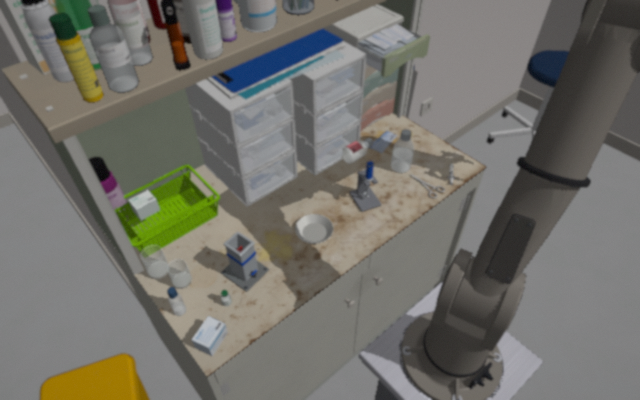

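View pics/top0.png

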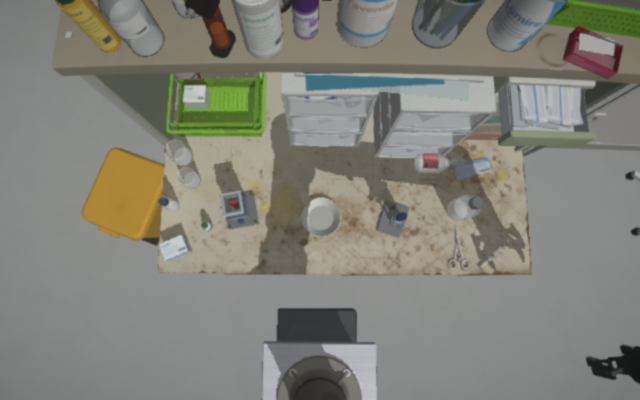

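View pics/wrist0.png

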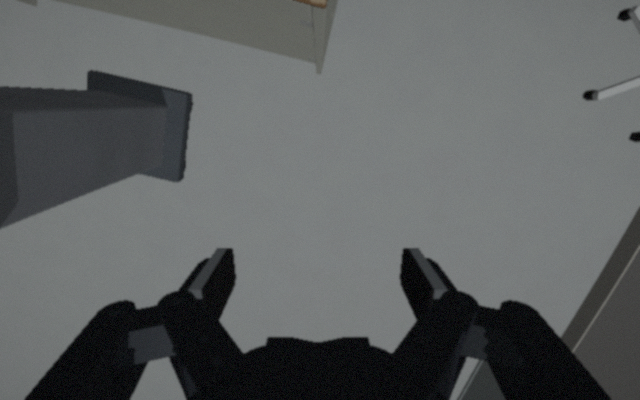

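The overview shows the tank near top (233,205) with a red strap inside it, the dish at (321,217), and the stand with the rod at (395,215). Next I'll zoom in and measure.

```bash
cat >> h.py <<'E'
import pickle
def pts(f):
    """world xyz per pixel for fixed or wrist cam"""
    z=f['z_map']; H,W=z.shape
    u,v=np.meshgrid(np.arange(W),np.arange(H))
    n=cv2.undistortPoints(np.stack([u,v],-1).reshape(-1,1,2).astype(np.float64),f['intrinsics'],f['dist_coeffs']).reshape(H,W,2)
    c=np.concatenate([n,np.ones((H,W,1))],-1)*z[...,None]
    return tow(f,c)
def tow(f,c):
    if f.get('R') is not None: return (c-f['t'])@f['R']
    he=f['hand_eye']; t=c@he[:3,:3].T+he[:3,3]
    o=f['obs']; R=cv2.Rodrigues(np.array(o['orientation']))[0]
    return t@R.T+o['tcp_pos']
def ray(f,uv):
    n=cv2.undistortPoints(np.array(uv,float).reshape(-1,1,2),f['intrinsics'],f['dist_coeffs']).reshape(-1,2)
    c=np.c_[n,np.ones(len(n))]
    o=tow(f,np.zeros((1,3))); d=tow(f,c)-o
    return o,d
def onz(f,uv,z):
    o,d=ray(f,uv); return o+d*((z-o[:,2:])/d[:,2:])
def shot(n,name):
    o=r.get_obs(); f=r.grab_frame(n); f['obs']=o; save(name,f['color']); pickle.dump(f,open(name+'.pkl','wb')); return f
def crop(f,x0,y0,w,h,s,name):
    save(name,cv2.resize(f['color'][y0:y0+h,x0:x0+w],None,fx=s,fy=s,interpolation=cv2.INTER_CUBIC))
E
python3 - <<'E'
from h import *
t=pickle.load(open('top0.pkl','rb')); s=pickle.load(open('scene0.pkl','rb'))
crop(t,150,150,400,120,2,'tz'); crop(t,205,170,80,75,8,'tz1'); crop(t,360,185,60,60,8,'tz2')
P=pts(t)
for uv in [(233,205),(321,217),(401,217),(395,215),(462,208),(190,178),(170,203),(207,225),(174,246),(180,152)]:
    print(uv,P[uv[1],uv[0]].round(3))
E
```

```text
(233, 205) [0.527 0.24  0.077]
(321, 217) [ 0.506 -0.003  0.   ]
(401, 217) [ 0.487 -0.199  0.163]
(395, 215) [ 0.499 -0.196  0.105]
(462, 208) [ 0.52  -0.378  0.104]
(190, 178) [0.619 0.387 0.003]
(170, 203) [0.533 0.419 0.069]
(207, 225) [0.475 0.318 0.045]
(174, 246) [0.415 0.41  0.043]
(180, 152) [0.697 0.421 0.008]
```

View pics/tz1.png

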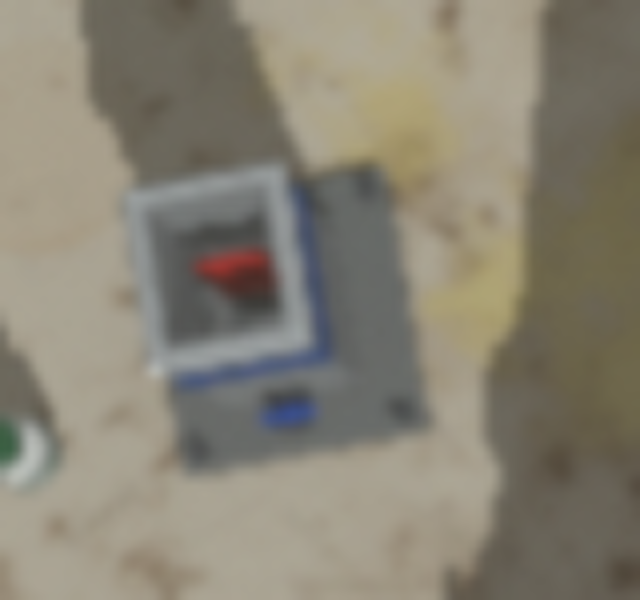

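View pics/tz2.png

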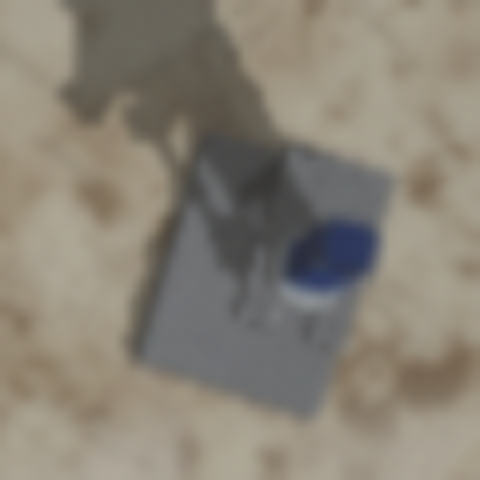

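View pics/tz.png

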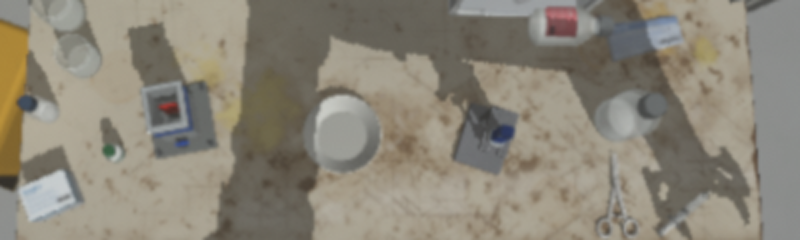

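Run:
```python
from h import *
t=pickle.load(open('top0.pkl','rb')); s=pickle.load(open('scene0.pkl','rb'))
print('cam',tow(t,np.zeros((1,3))))
c=np.array([(128,195),(285,165),(310,345),(155,372)])/8-.5+[205,170]
q=onz(t,c,.13); print(q,q.mean(0)); 
for i in range(4): d=q[(i+1)%4]-q[i]; print(np.linalg.norm(d),np.degrees(np.arctan2(d[1],d[0])))
c=np.array([(200,140),(390,178),(315,415),(135,360)])/8-.5+[360,185]
q=onz(t,c,.006); print(q,q.mean(0))
for i in range(4): d=q[(i+1)%4]-q[i]; print(np.linalg.norm(d),np.degrees(np.arctan2(d[1],d[0])))
P=pts(t); print(P[200:235:3,385:412:3].round(3)[...,2])
crop(s,330,150,80,80,8,'sz2'); crop(s,210,220,80,80,8,'sz1')
```

```text
cam [[0.36746955 0.02334084 1.13063439]]
[[0.54823314 0.26299544 0.13      ]
 [0.55852777 0.21174786 0.13      ]
 [0.49937775 0.20148897 0.13      ]
 [0.49013211 0.25165544 0.13      ]] [0.52406769 0.23197193 0.13      ]
0.05227134528224765 -78.64158339258263
0.06003306563109538 -170.16059287290548
0.05101133748170844 100.44238661685796
0.059197339301444434 11.043984417436816
[[ 0.55026136 -0.18739456  0.006     ]
 [ 0.53680277 -0.25680251  0.006     ]
 [ 0.4502596  -0.22715851  0.006     ]
 [ 0.46973008 -0.16229881  0.006     ]] [ 0.50176345 -0.2084136   0.006     ]
0.0707007469606202 -100.97378433055736
0.09147943485872657 161.0919124380851
0.06771912104602651 73.29057456656943
0.08435095766213083 -17.308465061139753
[[-1.000e-03  3.000e-03 -4.000e-03  1.000e-03 -5.000e-03 -3.000e-03
  -2.000e-03 -2.000e-03 -0.000e+00]
 [ 8.000e-03  1.100e-02  9.000e-03 -6.000e-03  1.010e-01 -4.000e-03
   1.131e+00 -2.000e-03 -2.000e-03]
 [ 1.000e-02  8.000e-03  9.000e-03  7.600e-02  1.030e-01  1.000e-01
   1.020e-01  1.000e-01 -3.000e-03]
 [ 1.200e-02  1.200e-02  4.400e-02  1.050e-01  1.010e-01  1
[... 177 characters left out ...]
00e-02  1.040e-01  1.250e-01  1.610e-01
   1.660e-01  1.690e-01 -1.000e-03]
 [ 1.500e-02  1.000e-02  1.060e-01  1.050e-01  1.360e-01  1.620e-01
   1.670e-01  1.700e-01  3.000e-03]
 [ 9.000e-03  9.000e-03  1.010e-01  1.020e-01  1.100e-01  1.190e-01
   1.000e-01  0.000e+00 -2.000e-03]
 [ 1.000e-02  5.000e-03  1.020e-01  1.020e-01  1.000e-02  1.010e-01
   1.000e-01 -2.000e-03 -2.000e-03]
 [ 1.000e-02  9.000e-03  9.000e-03  9.000e-03  8.000e-03  1.050e-01
   1.000e-01 -3.000e-03 -0.000e+00]
 [ 9.000e-03  9.000e-03  7.000e-03  1.200e-02  9.000e-03  7.000e-03
  -1.000e-03 -1.000e-03  4.000e-03]
 [ 1.000e-02  1.500e-02  1.200e-02  9.000e-03  1.000e-02  9.000e-03
   1.000e-03 -1.000e-03 -2.000e-03]]
```

View pics/sz2.png

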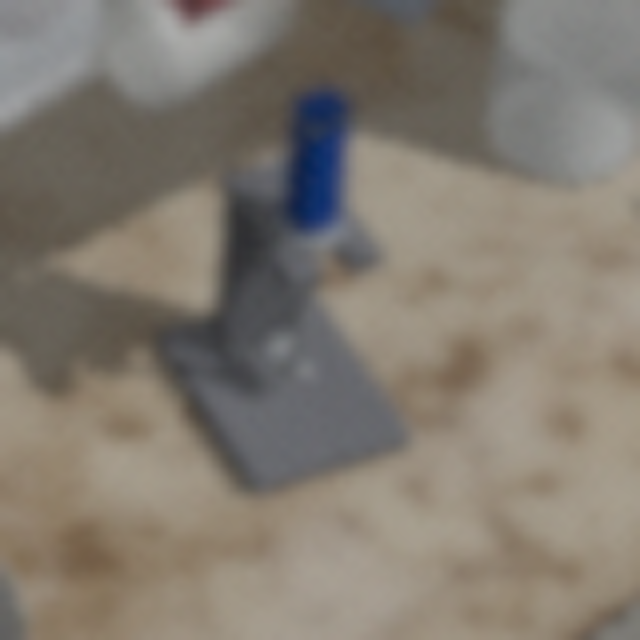

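View pics/sz1.png

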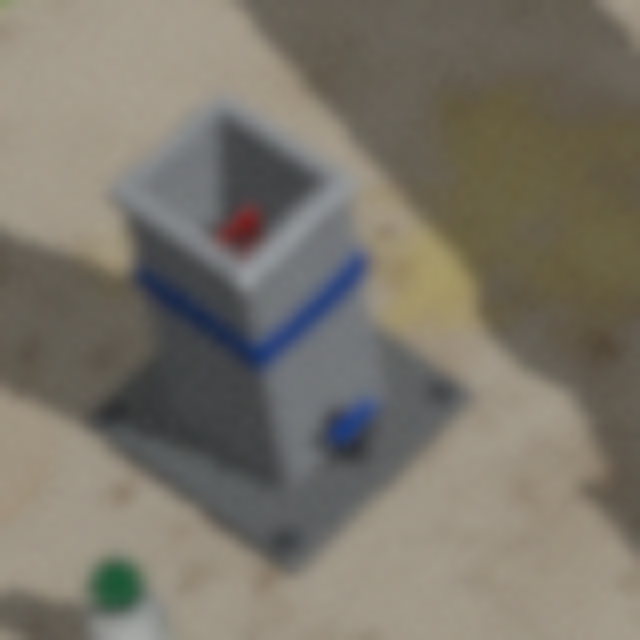

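Call:
apply_moves(dp=[[-0.2,-0.1,0],[-0.3,-0.18,0],[-0.3,-0.18,0],[-0.3,-0.18,0],[-0.3,-0.18,0],[-0.3,-0.18,0]], twist=[[0,0,0],[0,0,0],[0,0,0],[0,0,0],[0,0,0],[0,0,0]], jaw=[0,0,0,0,0,0])

```text
clock: 0.75
tcp_pos: [0.2269, -0.4255, 0.4009]
orientation: [2.461, -1.951, -0.006]
contact_force: [-0.0, 0.4, 0.4]
grip_width: 0.0853
```

The stand's yaw is about -17° and it opens toward the robot. The tank's yaw is about +10.5°, with its mouth near (0.524, 0.232). Next is a helper to plan moves.

```bash
cat >> h.py <<'E'
from scipy.spatial.transform import Rotation as Ro
def plan(pos,yaw,step=0.045,n=None,q=3,o=None):
    """rows to bring TCP to pos with tool down and tool x at world yaw (deg)"""
    o=o or r.get_obs(); p0=np.array(o['tcp_pos']); R0=Ro.from_rotvec(o['orientation'])
    a=np.radians(yaw); x=np.array([np.cos(a),np.sin(a),0]); z=np.array([0,0,-1.]); y=np.cross(z,x)
    R1=Ro.from_matrix(np.stack([x,y,z],1))
    d=np.array(pos)-p0; w=(R0.inv()*R1).as_rotvec()
    N=n or max(1,int(np.ceil(max(np.linalg.norm(d)/step,np.degrees(np.linalg.norm(w))/8.2))))
    rows=[(((R0*Ro.from_rotvec(w*i/N)).inv().apply(d/N))/.12).round(q).tolist() for i in range(N)]
    print('N',N,'d_mm',(d*1000).round(1),'rotdeg',np.degrees(w).round(2),'F',np.round(o['contact_force'],2),'w',round(o['grip_width'],4),'t',o['clock'])
    print('dp',rows); print('tw',(w/N/np.radians(120)).round(4).tolist())
E
python3 - <<'E'
from h import *
plan([0.47,-0.195,0.38],-107)
E
```

```text
N 8 d_mm [243.1 230.5 -20.9] rotdeg [ 0.22  0.07 30.19] F [-0.01  0.44  0.42] w 0.0853 t 0.75
dp [[-0.176, -0.301, 0.021], [-0.195, -0.289, 0.021], [-0.214, -0.276, 0.021], [-0.232, -0.261, 0.021], [-0.248, -0.245, 0.022], [-0.264, -0.228, 0.022], [-0.278, -0.21, 0.022], [-0.292, -0.192, 0.022]]
tw [0.0002, 0.0001, 0.0315]
```

Call:
apply_moves(dp=[[-0.18,-0.3,0.02],[-0.2,-0.29,0.02],[-0.21,-0.28,0.02],[-0.23,-0.26,0.02],[-0.25,-0.25,0.02],[-0.26,-0.23,0.02],[-0.28,-0.21,0.02],[-0.29,-0.19,0.02],[0,0,0],[0,0,0]], twist=[[0,0,0.0315],[0,0,0.0315],[0,0,0.0315],[0,0,0.0315],[0,0,0.0315],[0,0,0.0315],[0,0,0.0315],[0,0,0.0315],[0,0,0],[0,0,0]], jaw=[0,0,0,0,0,0,0,0,0,0])

```text
clock: 1.75
tcp_pos: [0.4806, -0.1801, 0.3801]
orientation: [1.846, -2.541, -0.006]
contact_force: [-0.3, 0.6, -0.2]
grip_width: 0.0856
```

Run:
```python
from h import *
o=r.get_obs(); print(o['tcp_pos'],o['orientation'],o['contact_force'],np.abs(o['qvel']).max())
f=shot('wrist','w1')
t=shot('top','t1')
```

```text
[ 0.48063204 -0.18007414  0.38010417] [ 1.84555665 -2.54081067 -0.00629195] [-0.31226634  0.61625635 -0.17262768] 0.04118218565894505
```

View pics/w1.png

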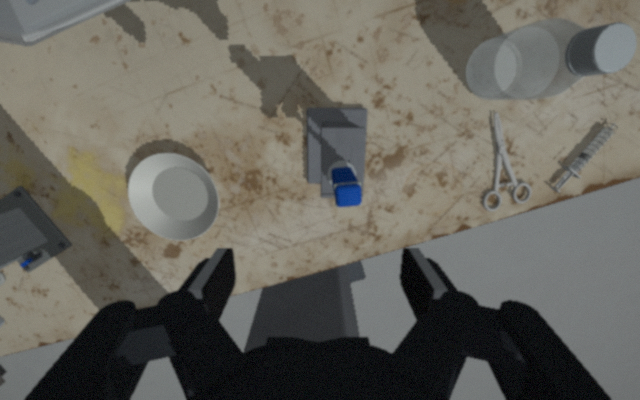

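The wrist view shows the blue handle at (345,185), the stand at (335,150) and the dish at (172,195).

Run:
```python
from h import *
f=pickle.load(open('w1.pkl','rb'))
crop(f,290,95,100,120,5,'w1z')
P=pts(f)
hsv=cv2.cvtColor(f['color'],cv2.COLOR_RGB2HSV)
m=((hsv[...,0]>105)&(hsv[...,0]<130)&(hsv[...,1]>140)).astype(np.uint8); m[:,:290]=0; m[:,390:]=0;m[215:]=0
v,u=np.nonzero(m); z=P[v,u,2]; print(len(v),np.percentile(z,[1,10,50,90,99]))
top=(np.abs(z-0.166)<.004); q=P[v[top],u[top]]; print(top.sum(),q.min(0),q.max(0),q.mean(0), u[top].min(),u[top].max(),v[top].min(),v[top].max())
mt=np.zeros_like(m); mt[v[top],u[top]]=1
print(cv2.minAreaRect(np.stack([q[:,0],q[:,1]],-1).astype(np.float32)*1000))
# fork top: z~.102
g=(np.abs(P[...,2]-.102)<.005); g[:,:290]=0; g[:,390:]=0; g[:95]=0; g[220:]=0
v,u=np.nonzero(g); q=P[v,u]; print('fork',cv2.minAreaRect(q[:,:2].astype(np.float32)*1000),np.median(q[:,2]))
save('fork',np.repeat((g*255).astype(np.uint8)[95:215,290:390,None],3,2).repeat(4,0).repeat(4,1))
# dish
w=(hsv[...,1]<40)&(hsv[...,2]>110); w[:,:115]=0; w[:,235:]=0;w[:140]=0;w[250:]=0
v,u=np.nonzero(w); 
q=P[v,u]; k=(q[:,2]>.014)&(q[:,2]<.024); print('dish rim',cv2.minEnclosingCircle(q[k][:,:2].astype(np.float32)*1000),k.sum(),np.percentile(q[:,2],[1,50,99]))
```

```text
795 [0.11568667 0.12865564 0.16507741 0.16640856 0.16696259]
506 [ 0.48312029 -0.21492657  0.16258141] [ 0.49939937 -0.1970706   0.1678255 ] [ 0.49182387 -0.20592413  0.16563462] 335 360 184 205
((491.4392395019531, -205.75933837890625), (16.849510192871094, 14.652048110961914), 75.40294647216797)
fork ((499.7373962402344, -210.16006469726562), (37.91945266723633, 61.98990249633789), 72.14909362792969) 0.10206611971510646
dish rim ((502.7361755371094, -2.6777589321136475), 57.401451110839844) 1444 [-0.00097274  0.00323029  0.02102993]
```

View pics/w1z.png

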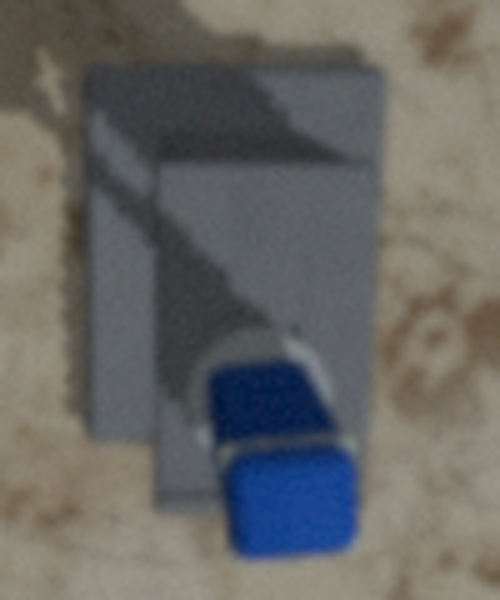

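View pics/fork.png

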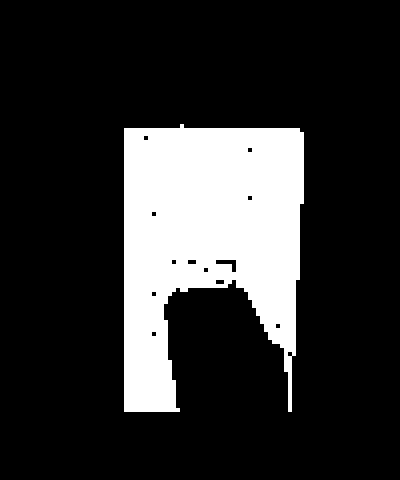

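Run:
```python
from h import *
plan([0.4913,-0.2062,0.36],-106,n=2)
```

```text
N 2 d_mm [ 11.2 -25.5 -20.3] rotdeg [ 0.2   0.09 -2.1 ] F [ 0.15 -0.57 -0.37] w 0.0856 t 1.85
dp [[0.087, -0.078, 0.084], [0.088, -0.076, 0.084]]
tw [0.0008, 0.0004, -0.0088]
```

Call:
apply_moves(dp=[[0.09,-0.08,0.08],[0.09,-0.08,0.08],[0,0,0.1],[0,0,0.1],[0,0,0]], twist=[[0.001,0.0005,-0.009],[0.001,0.0005,-0.009],[0,0,0],[0,0,0],[0,0,0]], jaw=[0,0,0,0,0])

```text
clock: 2.35
tcp_pos: [0.4877, -0.2123, 0.3354]
orientation: [1.881, -2.513, 0.003]
contact_force: [-0.6, 0.6, 0.2]
grip_width: 0.0855
```

Run:
```python
from h import *
plan([0.4913,-0.2062,0.2907],-106,step=.025)
f=shot('wrist','w2')
P=pts(f)
hsv=cv2.cvtColor(f['color'],cv2.COLOR_RGB2HSV)
m=((hsv[...,0]>105)&(hsv[...,0]<130)&(hsv[...,1]>140))
z=P[...,2]; k=m&(abs(z-.166)<.004); q=P[k]; print(k.sum(),q.mean(0)); (a,b,c)=cv2.minAreaRect(q[:,:2].astype(np.float32)*1000);print(a,b,c)
```

```text
N 2 d_mm [  3.6   6.1 -44.7] rotdeg [ 0.   -0.16 -0.37] F [-0.65  0.64  0.22] w 0.0855 t 2.35
dp [[-0.029, -0.007, 0.186], [-0.029, -0.008, 0.186]]
tw [0.0, -0.0007, -0.0015]
744 [ 0.49204746 -0.20648627  0.1656421 ]
(491.3111877441406, -206.27310180664062) (16.343154907226562, 15.272543907165527) 75.62419128417969
```

View pics/w2.png

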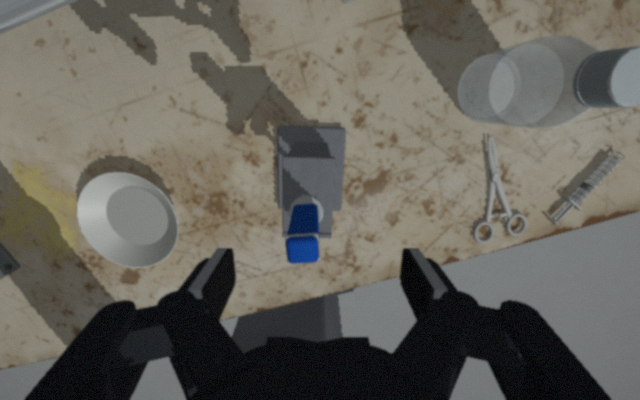

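The handle is at (302,248) in the picture, between the fingers, and its position repeats at (491.6, -206.4). I'll go down onto it.

Call:
apply_moves(dp=[[-0.029,-0.008,0.09],[-0.029,-0.008,0.14],[0,0,0.12],[0,0,0.01],[0,0,0]], twist=[[0,-0.0007,-0.0015],[0,-0.0007,-0.0015],[0,0,0],[0,0,0],[0,0,0]], jaw=[0,0,0,0,0], grip_force=50)

```text
clock: 2.9
tcp_pos: [0.4925, -0.2034, 0.2919]
orientation: [-1.893, 2.504, -0.003]
contact_force: [-0.3, 0.4, 1.3]
grip_width: 0.0856
```

Run:
```python
from h import *
plan([0.4915,-0.2064,0.2907],-105,n=1)
```

```text
N 1 d_mm [-1.  -3.  -1.2] rotdeg [-0.21  0.06 -0.83] F [-0.3   0.44  1.29] w 0.0856 t 2.9
dp [[0.026, 0.001, 0.01]]
tw [-0.0017, 0.0005, -0.0069]
```

Call:
apply_moves(dp=[[0.026,0.001,0.01],[0,0,0],[0,0,0],[0,0,0],[0,0,0],[0,0,0],[0,0,0],[0,0,0],[0,0,0],[0,0,0],[0,0,0],[0,0,0]], twist=[[-0.0017,0.0005,-0.006],[0,0,0],[0,0,0],[0,0,0],[0,0,0],[0,0,0],[0,0,0],[0,0,0],[0,0,0],[0,0,0],[0,0,0],[0,0,0]], jaw=[0,100,255,255,255,255,255,255,255,255,255,255])

```text
clock: 4.1
tcp_pos: [0.4923, -0.2067, 0.293]
orientation: [-1.91, 2.492, -0.005]
contact_force: [0.7, -0.3, -0.0]
grip_width: 0.0172
```

Run:
```python
from h import *
plan([0.4915,-0.2064,0.3007],-107,n=1)
f=shot('wrist','w3')
```

```text
N 1 d_mm [-0.8  0.3  7.7] rotdeg [-0.22 -0.02  1.95] F [ 0.67 -0.27 -0.01] w 0.0172 t 4.1
dp [[-0.001, 0.007, -0.064]]
tw [-0.0018, -0.0002, 0.0163]
```

View pics/w3.png

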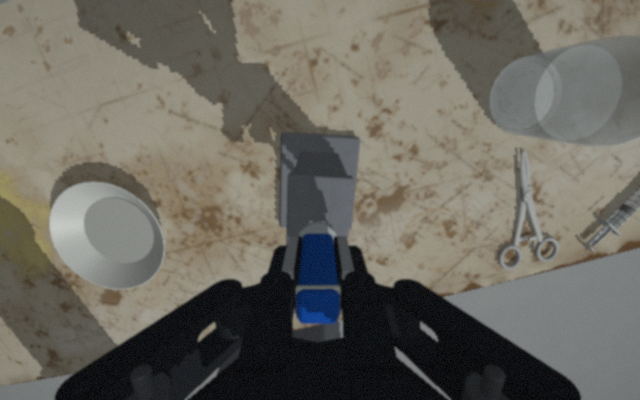

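The rod is gripped (the picture shows the handle between the pads at (317,290)). I'll lift it 9 mm, pull it out of the fork along -x, then raise it.

Call:
apply_moves(dp=[[0,0,-0.04],[0,0,-0.04],[0,0,0],[-0.007,0.12,0],[-0.009,0.16,0],[-0.008,0.18,0],[0,0.05,0],[0,0,-0.2],[0,0,-0.35],[0,0,-0.35],[0,0,-0.2]], twist=[[0,0,0],[0,0,0],[0,0,0],[0,0,0],[0,0,0],[0,0,0],[0,0,0],[0,0,0],[0,0,0],[0,0,0],[0,0,0]], jaw=[255,255,255,255,255,255,255,255,255,255,255])

```text
clock: 5.25
tcp_pos: [0.4317, -0.1874, 0.4372]
orientation: [1.912, -2.492, -0.003]
contact_force: [0.5, -1.1, -0.4]
grip_width: 0.0172
```

Run:
```python
from h import *
plan([0.44,0.19,0.45],-79.5)
f=shot('wrist','w4')
```

```text
N 9 d_mm [  8.3 377.4  12.8] rotdeg [  0.08   0.07 -25.51] F [ 0.49 -1.13 -0.37] w 0.0172 t 5.25
dp [[-0.339, 0.083, -0.011], [-0.343, 0.066, -0.011], [-0.346, 0.049, -0.012], [-0.348, 0.032, -0.012], [-0.349, 0.015, -0.012], [-0.349, -0.003, -0.012], [-0.349, -0.02, -0.012], [-0.348, -0.037, -0.012], [-0.345, -0.054, -0.012]]
tw [0.0001, 0.0001, -0.0236]
```

View pics/w4.png

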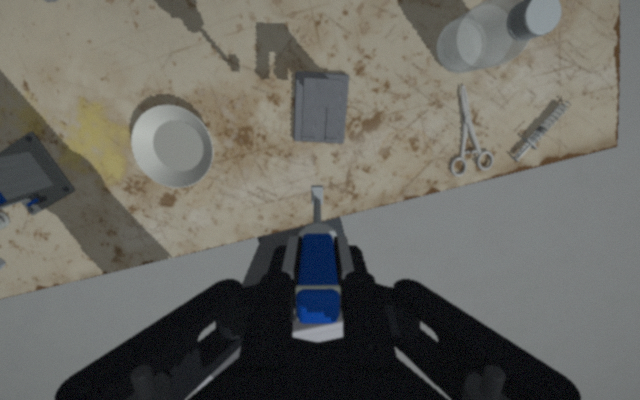

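The rod is free of the stand, and its hook is visible at (317,188). I'll carry it towards the tank.

Call:
apply_moves(dp=[[-0.25,0.08,-0.01],[-0.34,0.07,-0.01],[-0.35,0.05,-0.01],[-0.35,0.03,-0.01],[-0.35,0.015,-0.01],[-0.35,0,-0.01],[-0.35,-0.02,-0.01],[-0.35,-0.04,-0.01],[-0.35,-0.05,-0.01],[0,0,0],[0,0,0],[0,0,0]], twist=[[0,0,-0.0236],[0,0,-0.0236],[0,0,-0.0236],[0,0,-0.0236],[0,0,-0.0236],[0,0,-0.0236],[0,0,-0.0236],[0,0,-0.0236],[0,0,-0.0236],[0,0,0],[0,0,0],[0,0,0]], jaw=[255,255,255,255,255,255,255,255,255,255,255,255])

```text
clock: 6.5
tcp_pos: [0.4412, 0.1943, 0.4559]
orientation: [-2.417, 1.984, -0.022]
contact_force: [-0.0, 0.4, -0.9]
grip_width: 0.0176
```

Run:
```python
from h import *
o=r.get_obs(); print(o['tcp_pos'],o['orientation'],o['contact_force'],np.abs(o['qvel']).max())
f=shot('wrist','w5')
crop(f,230,20,180,140,4,'w5z'); crop(f,280,160,80,80,8,'w5h')
```

```text
[0.44115031 0.19429274 0.45585495] [-2.41666445  1.98412692 -0.02215187] [-0.0488056   0.35797109 -0.90560535] 0.01140973497955713
```

View pics/w5.png

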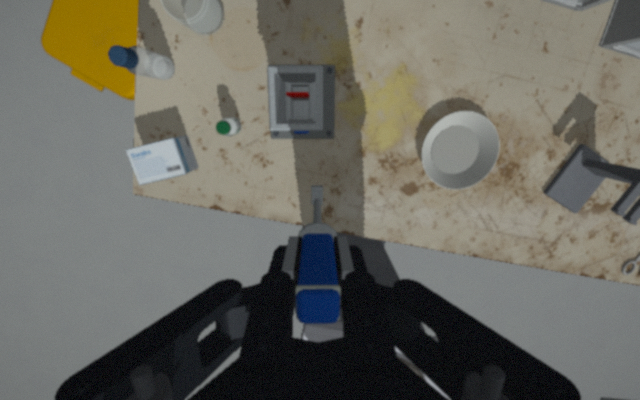

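View pics/w5z.png

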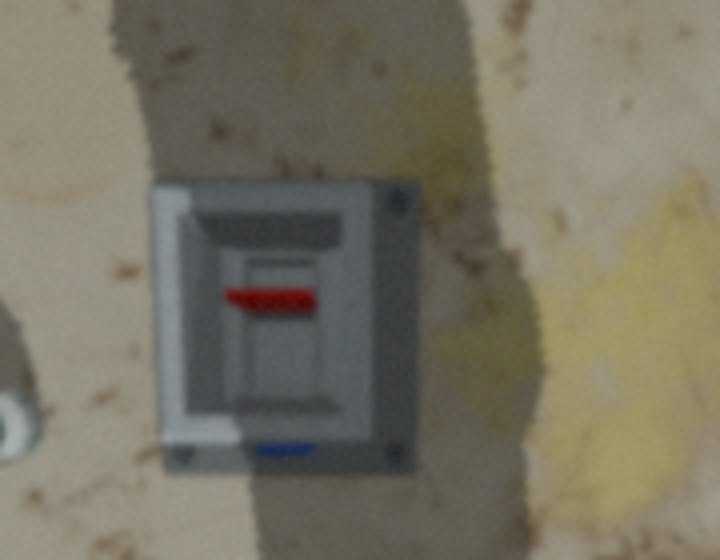

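View pics/w5h.png

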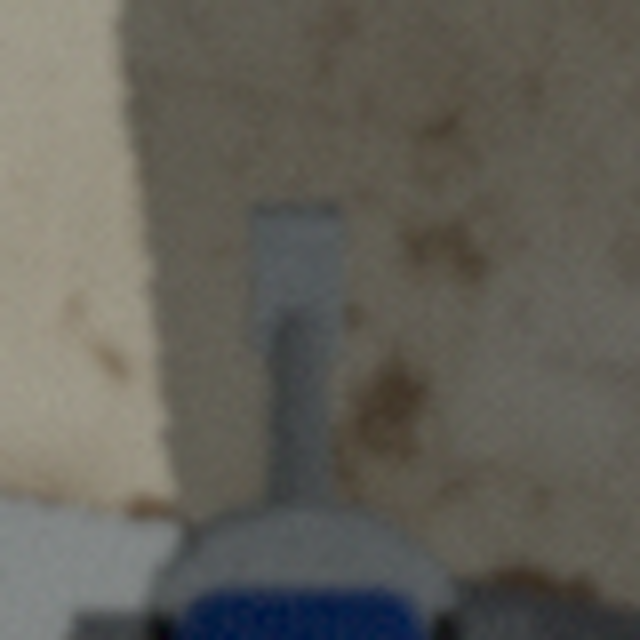

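The view looks straight into the tank: its rim spans about (268–323, 66–131), the red strap is at (297,96), and the hook tip is at (317,186).

```bash
cat > m5.py <<'E'
from h import *
import sys
f=pickle.load(open(sys.argv[1]+'.pkl','rb')); P=pts(f); o=f['obs']
R=Ro.from_rotvec(o['orientation']); M=R.as_matrix(); print('toolx yaw',np.degrees(np.arctan2(M[1,0],M[0,0])),'z',M[:,2].round(4))
hsv=cv2.cvtColor(f['color'],cv2.COLOR_RGB2HSV)
u0,u1,v0,v1=map(int,sys.argv[2:6])
box=np.zeros(P.shape[:2],bool); box[v0:v1,u0:u1]=1
k=box&(abs(P[...,2]-.13)<.005); q=P[k][:,:2].astype(np.float32)*1000
c,s,a=cv2.minAreaRect(q); print('rim',c,s,a,k.sum(),np.median(P[k][:,2]))
red=box&((hsv[...,0]<8)|(hsv[...,0]>172))&(hsv[...,1]>150)&(hsv[...,2]>50)
q=P[red]; print('red',red.sum(),np.percentile(q[:,2],[2,10,25,50,75,90,98]).round(4))
ztop=np.percentile(q[:,2],85); t=q[abs(q[:,2]-ztop)<.004]; print('strap top',ztop,t.mean(0),len(t)); cc=cv2.minAreaRect(t[:,:2].astype(np.float32)*1000); print(cc)
v,u=np.nonzero(red); print('px',u.min(),u.max(),v.min(),v.max())
for vv in range(v.min(),v.max()+1): 
    kk=v==vv; print(vv,u[kk].min(),u[kk].max(),P[vv,u[kk],2].round(3).mean(), P[vv,u[kk],2].max().round(4))
yaw=np.radians(float(sys.argv[6])); X=np.array([np.cos(yaw),np.sin(yaw)]);Y=np.array([-X[1],X[0]])
d=t.mean(0)[:2]-np.array(c)/1000; print('strap in tank xy mm',1000*d@X,1000*d@Y)
# tank floor & basket hints
E
python3 m5.py w5 255 335 55 140 10.5
python3 - <<'E'
from h import *
f=pickle.load(open('w5.pkl','rb')); P=pts(f); o=f['obs']; R=Ro.from_rotvec(o['orientation'])
T=R.inv().apply((P-o['tcp_pos']).reshape(-1,3)).reshape(P.shape)*1000
for v in range(180,226,2): print(v,[tuple(T[v,u].round(0)) for u in range(308,330,4)])
E
```

```text
toolx yaw -78.77422627299744 z [ 0.0203  0.0024 -0.9998]
rim (524.7071533203125, 232.57786560058594) (61.856239318847656, 53.92768478393555) 11.431536674499512 1585 0.1297841711981736
red 82 [0.0749 0.0827 0.0972 0.0991 0.0996 0.1002 0.1006]
strap top 0.09995867565418214 [0.53040001 0.23311736 0.09931517] 62
((530.3690185546875, 233.28721618652344), (2.2476038932800293, 21.68893051147461), 11.631479263305664)
px 287 308 93 97
93 287 307 0.0994761904761905 0.1006
94 287 307 0.09938095238095239 0.1007
95 288 308 0.09842857142857143 0.1005
96 291 307 0.08364705882352942 0.0897
97 303 305 0.064 0.0643
strap in tank xy mm 5.695846146580138 -0.5069772812553835
180 [(np.float64(-14.0), np.float64(33.0), np.float64(456.0)), (np.float64(-8.0), np.float64(33.0), np.float64(455.0)), (np.float64(-2.0), np.float64(33.0), np.float64(456.0)), (np.float64(4.0), np.float64(33.0), np.float64(456.0)), (np.float64(11.0), np.float64(34.0), np.float64(457.0)), (np.float64(17.0), np.float64(33.0), np.float64(455.0))]
182 [(np.float64(-14.0), np.float64(36.0), np.float64(454.0)), (np.float64(-8.0), np.float
[... 6833 characters left out ...]
))]
222 [(np.float64(-14.0), np.float64(102.0), np.float64(454.0)), (np.float64(-3.0), np.float64(-9.0), np.float64(190.0)), (np.float64(-0.0), np.float64(-10.0), np.float64(189.0)), (np.float64(2.0), np.float64(-10.0), np.float64(188.0)), (np.float64(11.0), np.float64(102.0), np.float64(454.0)), (np.float64(17.0), np.float64(102.0), np.float64(453.0))]
224 [(np.float64(-5.0), np.float64(-9.0), np.float64(188.0)), (np.float64(-3.0), np.float64(-9.0), np.float64(188.0)), (np.float64(-0.0), np.float64(-9.0), np.float64(188.0)), (np.float64(2.0), np.float64(-10.0), np.float64(186.0)), (np.float64(5.0), np.float64(-9.0), np.float64(188.0)), (np.float64(7.0), np.float64(-8.0), np.float64(190.0))]
```

Run:
```python
from h import *
plan([0.5275,0.2322,0.42],-78.6,step=.03)
```

```text
N 4 d_mm [ 86.3  38.5 -35.8] rotdeg [-1.16 -0.12 -0.23] F [ 0.78 -0.33 -0.4 ] w 0.0172 t 6.55
dp [[-0.044, -0.19, 0.078], [-0.044, -0.191, 0.077], [-0.044, -0.191, 0.076], [-0.043, -0.192, 0.076]]
tw [-0.0024, -0.0003, -0.0005]
```

Call:
apply_moves(dp=[[-0.04,-0.19,0.06],[-0.044,-0.19,0.07],[-0.044,-0.19,0.076],[-0.044,-0.18,0.076],[0,0,0],[0,0,0],[0,0,0]], twist=[[-0.0024,-0.0003,-0.0005],[-0.0024,-0.0003,-0.0005],[-0.0024,-0.0003,-0.0005],[-0.0024,-0.0003,-0.0005],[0,0,0],[0,0,0],[0,0,0]], jaw=[255,255,255,255,255,255,255])

```text
clock: 7.25
tcp_pos: [0.5315, 0.2221, 0.4212]
orientation: [2.41, -2.008, 0.006]
contact_force: [0.3, -0.9, -1.2]
grip_width: 0.0174
```

Run:
```python
from h import *
plan([0.5275,0.2322,0.376],-78.6,n=2)
f=shot('wrist','w6'); crop(f,240,130,160,120,5,'w6z')
```

```text
N 2 d_mm [ -4.   10.1 -45.2] rotdeg [ 0.05 -0.35 -1.01] F [ 0.28 -0.85 -1.17] w 0.0174 t 7.25
dp [[-0.045, 0.009, 0.188], [-0.045, 0.008, 0.188]]
tw [0.0002, -0.0014, -0.0042]
```

View pics/w6z.png

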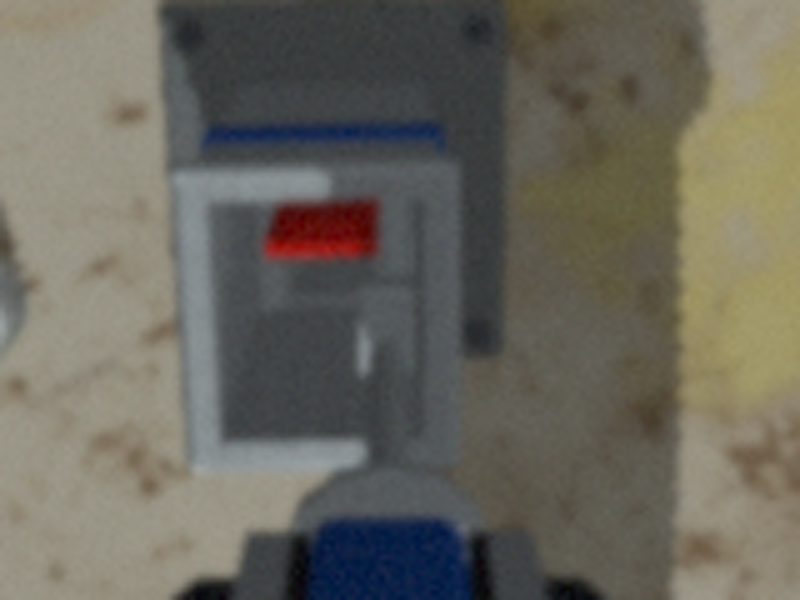

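The hook is inside the mouth outline, but about 10 mm off along the tank's y axis. I'll correct this at the same height before going down.

Call:
apply_moves(dp=[[-0.045,0.008,0],[-0.045,0.008,0],[0,0,0],[0,0,0]], twist=[[0,-0.0014,-0.0042],[0,-0.0014,-0.0042],[0,0,0],[0,0,0]], jaw=[255,255,255,255])

```text
clock: 7.7
tcp_pos: [0.5257, 0.2329, 0.4229]
orientation: [-2.432, 1.987, -0.002]
contact_force: [0.0, -0.6, -1.0]
grip_width: 0.0173
```

Run:
```python
from h import *
plan([0.5275,0.2322,0.376],-78.6,n=2)
f=shot('wrist','w7'); crop(f,270,150,80,60,10,'w7z')
P=pts(f); o=f['obs']; R=Ro.from_rotvec(o['orientation'])
T=R.inv().apply((P-o['tcp_pos']).reshape(-1,3)).reshape(P.shape)*1000
hsv=cv2.cvtColor(f['color'],cv2.COLOR_RGB2HSV)
box=np.zeros(P.shape[:2],bool); box[150:220,265:345]=1
red=box&((hsv[...,0]<8)|(hsv[...,0]>172))&(hsv[...,1]>150)&(hsv[...,2]>50)
v,u=np.nonzero(red)
for vv in range(v.min(),v.max()+1):
    kk=u[v==vv]; print(vv,kk.min(),kk.max(),'z',P[vv,kk,2].min().round(4),P[vv,kk,2].max().round(4),'tool',T[vv,kk].mean(0).round(1),f['color'][vv,kk].mean(0).round(0))
k=box&(abs(P[...,2]-.13)<.005); print(cv2.minAreaRect(P[k][:,:2].astype(np.float32)*1000),cv2.minAreaRect(T[k][:,:2].astype(np.float32)))
for vv in range(184,215,3): print(vv,[tuple(T[vv,u].round(0).astype(int)) for u in range(308,330,3)])
```

```text
N 2 d_mm [  1.8  -0.7 -46.9] rotdeg [-0.09 -0.03  0.11] F [ 0.02 -0.64 -0.97] w 0.0173 t 7.7
dp [[0.004, -0.006, 0.195], [0.004, -0.007, 0.195]]
tw [-0.0004, -0.0001, 0.0004]
167 309 314 z 0.0629 0.0646 tool [ -6.3  -7.2 359.3] [78. 30. 31.]
168 308 326 z 0.0677 0.3922 tool [ 2.000e-01 -1.090e+01  3.369e+02] [78. 18. 16.]
169 308 326 z 0.0717 0.077 tool [ 1.000e-01 -7.200e+00  3.488e+02] [78. 13. 10.]
170 308 326 z 0.0778 0.081 tool [ 1.000e-01 -7.200e+00  3.433e+02] [81.  9.  8.]
171 307 326 z 0.0824 0.0855 tool [ -0.4  -7.  339.2] [88. 14. 10.]
172 307 326 z 0.0822 0.0899 tool [ -0.4  -6.1 338.1] [93. 12. 11.]
173 307 326 z 0.0825 0.0957 tool [ -0.4  -5.3 336.7] [95. 14. 12.]
174 307 327 z 0.0955 0.0995 tool [ 2.000e-01 -7.100e+00  3.245e+02] [105.  15.  13.]
175 306 327 z 0.0976 0.1004 tool [ -0.4  -6.2 323.6] [126.  21.  16.]
176 306 327 z 0.0979 0.1007 tool [ -0.4  -5.2 323.5] [138.  26.  22.]
177 307 326 z 0.0986 0.1001 tool [ -0.4  -4.1 323.6] [134.  43.  41.]
((525.3607177734375, 232.64682006835938), (61.25730895996094, 53.44234085083008), 11.66603946685791) ((0.0118637084960
[... 3360 characters left out ...]
-9), np.int64(25), np.int64(301)), (np.int64(-6), np.int64(25), np.int64(301)), (np.int64(-2), np.int64(0), np.int64(235)), (np.int64(0), np.int64(0), np.int64(233)), (np.int64(3), np.int64(1), np.int64(236)), (np.int64(6), np.int64(25), np.int64(300)), (np.int64(9), np.int64(25), np.int64(301)), (np.int64(12), np.int64(25), np.int64(301))]
214 [(np.int64(-9), np.int64(26), np.int64(293)), (np.int64(-6), np.int64(26), np.int64(294)), (np.int64(-2), np.int64(1), np.int64(229)), (np.int64(0), np.int64(0), np.int64(228)), (np.int64(3), np.int64(1), np.int64(230)), (np.int64(6), np.int64(26), np.int64(294)), (np.int64(9), np.int64(25), np.int64(293)), (np.int64(12), np.int64(26), np.int64(293))]
```

View pics/w7z.png

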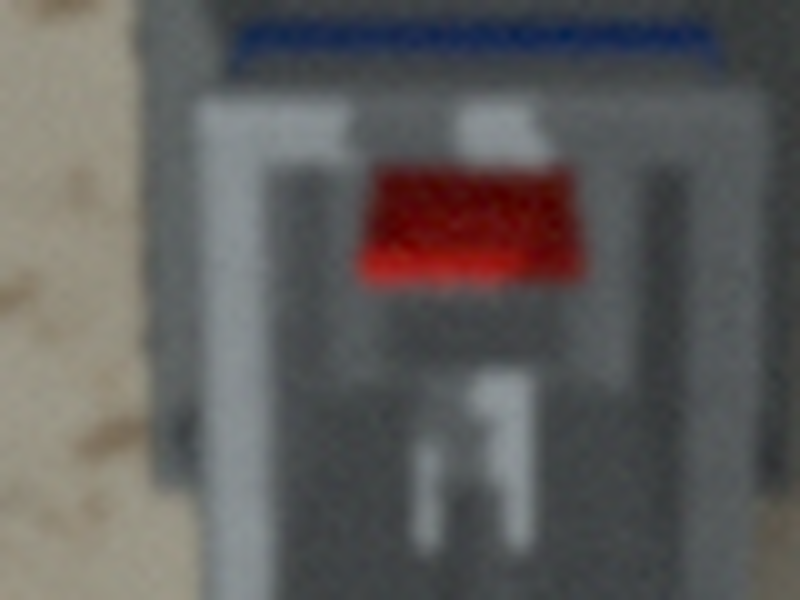

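The strap and hook line up: in tool axes the strap centre is at y≈-5 and the foot covers y from -11 to +6. I expect contact at TCP z≈0.368. I'll go down to 8 mm above that and take a force baseline.

Call:
apply_moves(dp=[[0,-0.005,0.08],[0,0,0.12],[0,0,0.1],[0,0,0.05],[0,0,0],[0,0,0],[0,0,0]], twist=[[0,0,0],[0,0,0],[0,0,0],[0,0,0],[0,0,0],[0,0,0],[0,0,0]], jaw=[255,255,255,255,255,255,255])

```text
clock: 8.45
tcp_pos: [0.5262, 0.2325, 0.3754]
orientation: [2.431, -1.987, -0.0]
contact_force: [-0.5, 0.7, -0.9]
grip_width: 0.0171
```

```bash
cat >> h.py <<'E'
def force(n=8):
    F=[];p=[]
    for i in range(n):
        o=r.get_obs(); F.append(o['contact_force']); p.append(o['tcp_pos']); 
        if i<n-1: r.grab_frame('wrist')
    print('F',np.mean(F,0).round(2),'sd',np.std(F,0).round(2),'tcp',np.mean(p,0).round(4),'t',o['clock'])
E
python3 - <<'E'
from h import *
force(8)
plan([0.526,0.2326,0.368],-78.6,n=1)
E
```

```text
F [-0.03 -0.04 -0.73] sd [0.31 0.32 0.35] tcp [0.5262 0.2326 0.3757] t 8.8
N 1 d_mm [-0.1  0.1 -7.7] rotdeg [ 0.06 -0.07  0.1 ] F [ 0.17  0.03 -1.05] w 0.0175 t 8.8
dp [[-0.001, 0.001, 0.064]]
tw [0.0005, -0.0005, 0.0008]
```

Call:
apply_moves(dp=[[0,0,0.02],[0,0,0.01],[0,0,0],[0,0,0]], twist=[[0,0,0],[0,0,0],[0,0,0],[0,0,0]], jaw=[255,255,255,255])

```text
clock: 9.2
tcp_pos: [0.5261, 0.2325, 0.3719]
orientation: [2.432, -1.987, 0.001]
contact_force: [0.3, 0.0, -1.1]
grip_width: 0.0176
```

Call:
apply_moves(dp=[[0,0,0.02],[0,0,0],[0,0,0]], twist=[[0,0,0],[0,0,0],[0,0,0]], jaw=[255,255,255])

```text
clock: 9.5
tcp_pos: [0.5262, 0.2325, 0.3693]
orientation: [2.432, -1.987, 0.001]
contact_force: [0.6, 0.3, -0.8]
grip_width: 0.0173
```

Call:
apply_moves(dp=[[0,0,0.015],[0,0,0],[0,0,0]], twist=[[0,0,0],[0,0,0],[0,0,0]], jaw=[255,255,255])

```text
clock: 9.8
tcp_pos: [0.5263, 0.2326, 0.3677]
orientation: [2.432, -1.987, 0.001]
contact_force: [-1.4, -0.8, 0.0]
grip_width: 0.0172
```

Call:
apply_moves(dp=[[0,0,0.015],[0,0,0],[0,0,0]], twist=[[0,0,0],[0,0,0],[0,0,0]], jaw=[255,255,255])

```text
clock: 10.1
tcp_pos: [0.5263, 0.2327, 0.3663]
orientation: [2.432, -1.988, 0.002]
contact_force: [-1.7, -0.9, 1.2]
grip_width: 0.0174
```

Run:
```python
from h import *
force(8)
```

```text
F [-0.37 -0.58  1.74] sd [0.67 0.41 0.46] tcp [0.5263 0.2327 0.3662] t 10.45
```

Contact at TCP z≈0.3682: net 2.5 N at 0.3662, with a 1.2 N/mm spring. That agrees with the camera. I'll rise, back off 13 mm, and check before going down.

Call:
apply_moves(dp=[[0,0,-0.05],[0,0,-0.01],[0,0,0],[0,0.05,0],[0,0.05,0],[0,0,0],[0,0,0]], twist=[[0,0,0],[0,0,0],[0,0,0],[0,0,0],[0,0,0],[0,0,0],[0,0,0]], jaw=[255,255,255,255,255,255,255])

```text
clock: 11.15
tcp_pos: [0.513, 0.2299, 0.373]
orientation: [2.432, -1.987, 0.001]
contact_force: [0.0, -0.5, -0.1]
grip_width: 0.0175
```

Run:
```python
from h import *
X=np.array([np.cos(np.radians(11.5)),np.sin(np.radians(11.5))])
t=np.array([.5263,.2327])-.013*X; print(t)
plan([*t,0.3547],-78.5,n=1)
f=shot('wrist','w8'); crop(f,270,130,90,100,7,'w8z')
```

```text
[0.51356098 0.23010822]
N 1 d_mm [  0.5   0.2 -18.3] rotdeg [ 0.05 -0.07  0.01] F [ 0.02 -0.51 -0.12] w 0.0175 t 11.15
dp [[-0.001, -0.005, 0.153]]
tw [0.0004, -0.0005, 0.0001]
```

View pics/w8z.png

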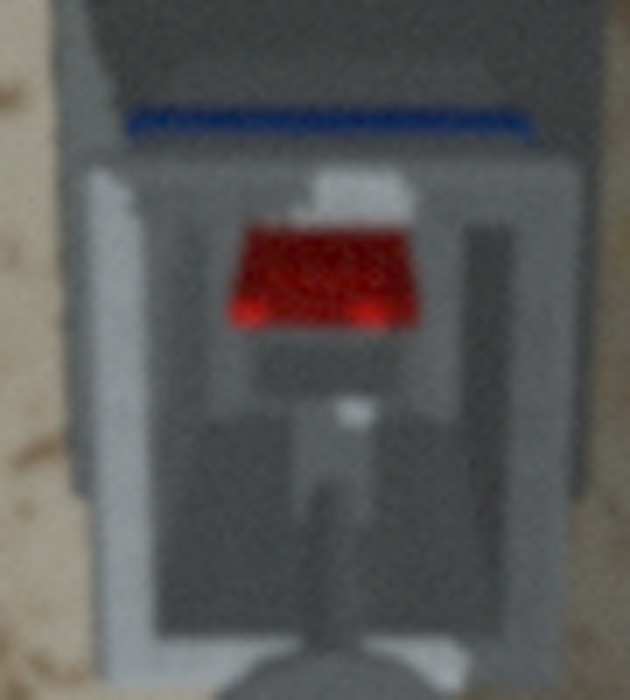

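The hook is clear in front of the strap: foot centre at px 318, strap centre at px 316. I'll shift 1 mm and go down to window height.

Call:
apply_moves(dp=[[-0.004,0,0.05],[-0.004,0,0.05],[0,-0.003,0.045],[0,0,0],[0,0,0],[0,0,0]], twist=[[0,0,0],[0,0,0],[0,0,0],[0,0,0],[0,0,0],[0,0,0]], jaw=[255,255,255,255,255,255])

```text
clock: 11.8
tcp_pos: [0.5134, 0.2309, 0.3532]
orientation: [2.431, -1.986, -0.001]
contact_force: [0.5, -0.2, -1.0]
grip_width: 0.0173
```

Run:
```python
from h import *
X=np.array([np.cos(np.radians(11.5)),np.sin(np.radians(11.5))])
plan([0.5132,.2305,0.3547],-78.5,n=1)
t=np.array([.5263,.2327])+.0005*X; print(t)
force(4)
f=shot('wrist','w9'); crop(f,270,130,90,100,7,'w9z')
plan([*t,0.3547],-78.5,n=1)
```

```text
N 1 d_mm [-0.2 -0.4  1.5] rotdeg [ 0.12 -0.06  0.  ] F [ 0.45 -0.16 -0.95] w 0.0173 t 11.8
dp [[0.003, 0.002, -0.012]]
tw [0.001, -0.0005, 0.0]
[0.52678996 0.23279968]
F [-0.02 -0.05 -0.84] sd [0.39 0.27 0.18] tcp [0.5134 0.231  0.3534] t 11.95
N 1 d_mm [13.3  1.9  1.2] rotdeg [ 0.09 -0.06 -0.  ] F [ 0.47  0.2  -0.69] w 0.0175 t 12.0
dp [[0.007, -0.112, -0.01]]
tw [0.0008, -0.0005, -0.0]
```

View pics/w9z.png

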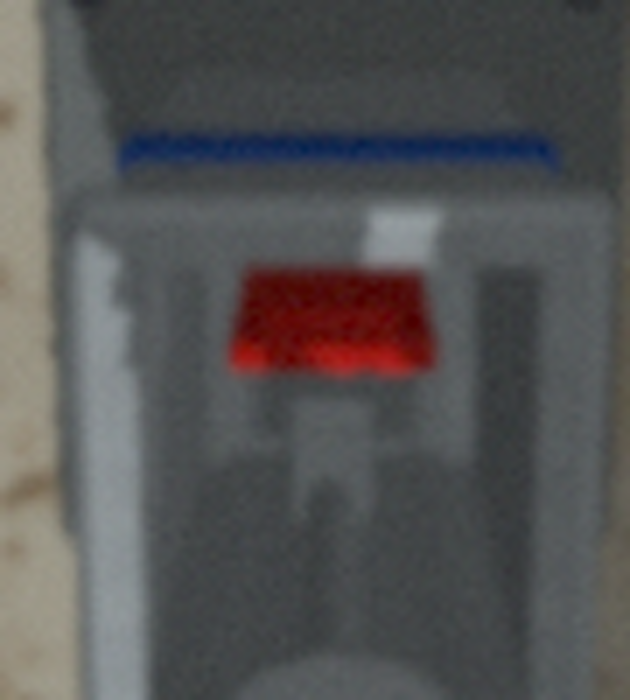

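The foot (px centre 335) and strap (333) are aligned in the crop. I'll raise 1 mm and push the foot through the window.

Call:
apply_moves(dp=[[0,0,-0.009],[0,-0.03,0],[0,-0.03,0],[0,-0.03,0],[0,-0.02,0],[0,0,0],[0,0,0]], twist=[[0,0,0],[0,0,0],[0,0,0],[0,0,0],[0,0,0],[0,0,0],[0,0,0]], jaw=[255,255,255,255,255,255,255])

```text
clock: 12.7
tcp_pos: [0.5281, 0.2339, 0.3551]
orientation: [2.432, -1.988, 0.0]
contact_force: [-0.6, -0.0, -1.2]
grip_width: 0.0173
```

Run:
```python
from h import *
plan([.5268,.2334,0.3545],-78.5,n=1)
force(5)
f=shot('wrist','w10'); crop(f,270,130,90,100,7,'w10z')
```

```text
N 1 d_mm [-1.3 -0.5 -0.6] rotdeg [ 0.02 -0.04 -0.03] F [-0.58 -0.05 -1.19] w 0.0173 t 12.7
dp [[0.002, 0.011, 0.005]]
tw [0.0002, -0.0004, -0.0002]
F [-0.08  0.27 -0.93] sd [0.33 0.63 0.54] tcp [0.5279 0.2339 0.3552] t 12.9
```

View pics/w10z.png

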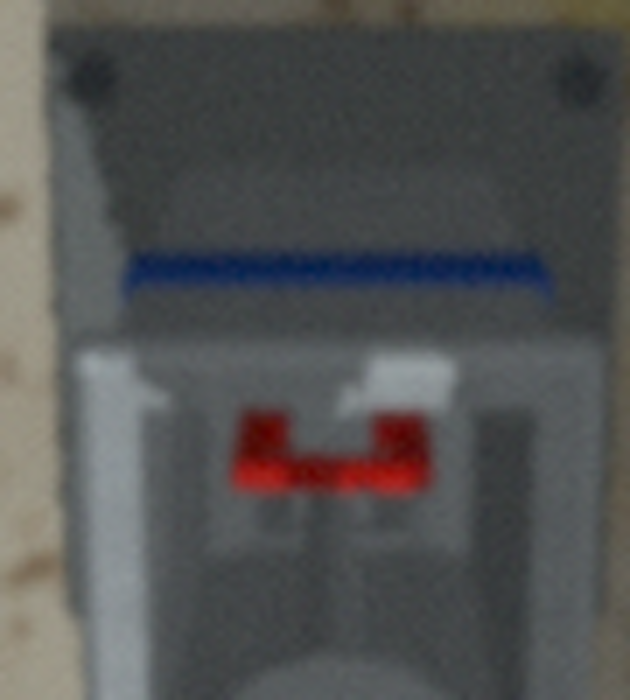

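The foot is through the window: the lip covers the middle of the red strap at crop (330,440), and there is no side force. I'll centre it and lift gently.

Call:
apply_moves(dp=[[0,0.008,-0.02],[0,0,-0.03],[0,0,-0.03],[0,0,-0.04],[0,0,-0.05],[0,0,0],[0,0,0],[0,0,0]], twist=[[0,0,0],[0,0,0],[0,0,0],[0,0,0],[0,0,0],[0,0,0],[0,0,0],[0,0,0]], jaw=[255,255,255,255,255,255,255,255])

```text
clock: 13.75
tcp_pos: [0.5264, 0.2334, 0.3774]
orientation: [2.431, -1.987, 0.001]
contact_force: [-0.6, 0.6, -2.9]
grip_width: 0.0173
```

Run:
```python
from h import *
plan([.527,.2337,0.515],-78.5,step=.015)
force(5)
f=shot('wrist','w11'); crop(f,260,130,100,100,6,'w11z')
```

```text
N 10 d_mm [  0.6   0.3 137.6] rotdeg [ 0.05 -0.08 -0.01] F [-0.59  0.63 -2.91] w 0.0173 t 13.75
dp [[0.0, -0.0, -0.115], [0.0, -0.0, -0.115], [-0.0, -0.0, -0.115], [-0.0, -0.0, -0.115], [-0.0, -0.0, -0.115], [-0.0, -0.001, -0.115], [-0.0, -0.001, -0.115], [-0.0, -0.001, -0.115], [-0.0, -0.001, -0.115], [-0.0, -0.001, -0.115]]
tw [0.0, -0.0001, -0.0]
F [-0.19  0.12 -2.21] sd [0.3  0.29 0.49] tcp [0.5263 0.2334 0.3772] t 13.95
```

View pics/w11z.png

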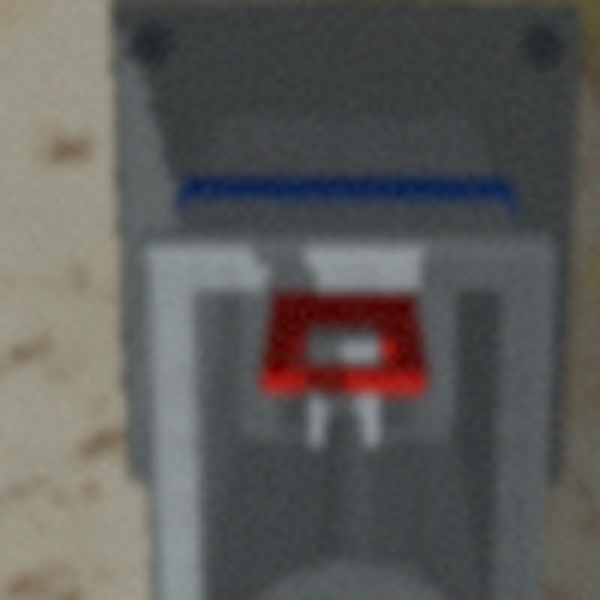

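The basket is hanging on the hook (extra 1.4 N, no side force, red frame around the foot at crop (345,345)). I'll lift it out.

Call:
apply_moves(dp=[[0,0,-0.05],[0,0,-0.08],[0,0,-0.1],[0,0,-0.1],[0,0,-0.1],[0,0,-0.1],[0,0,-0.1],[0,0,-0.05],[0,0,0],[0,0,0]], twist=[[0,0,0],[0,0,0],[0,0,0],[0,0,0],[0,0,0],[0,0,0],[0,0,0],[0,0,0],[0,0,0],[0,0,0]], jaw=[255,255,255,255,255,255,255,255,255,255])

```text
clock: 15.0
tcp_pos: [0.5264, 0.2339, 0.4682]
orientation: [-2.432, 1.987, -0.003]
contact_force: [0.4, 0.2, -1.8]
grip_width: 0.0177
```

Run:
```python
from h import *
plan([.527,.2337,0.53],-78.5,step=.015)
f=shot('wrist','w12')
force(4)
```

```text
N 5 d_mm [ 0.6 -0.2 61.8] rotdeg [-0.12 -0.04  0.01] F [ 0.4   0.16 -1.84] w 0.0177 t 15.0
dp [[0.001, -0.001, -0.103], [0.001, -0.001, -0.103], [0.001, -0.001, -0.103], [0.001, -0.001, -0.103], [0.001, -0.001, -0.103]]
tw [-0.0002, -0.0001, 0.0]
F [-0.14  0.28 -2.83] sd [0.62 0.12 0.42] tcp [0.5263 0.2339 0.4678] t 15.2
```

View pics/w12.png

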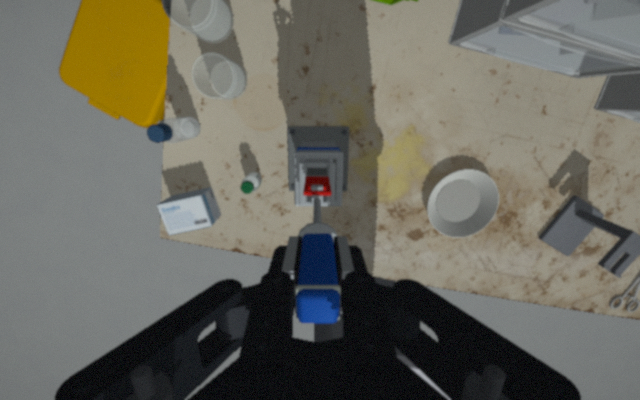

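Call:
apply_moves(dp=[[0,0,-0.06],[0,0,-0.1],[0,0,-0.1],[0,0,-0.1],[0,0,-0.04],[0,0,0],[0,0,0],[0,0,0]], twist=[[0,0,0],[0,0,0],[0,0,0],[0,0,0],[0,0,0],[0,0,0],[0,0,0],[0,0,0]], jaw=[255,255,255,255,255,255,255,255])

```text
clock: 16.0
tcp_pos: [0.5263, 0.2341, 0.5204]
orientation: [-2.433, 1.987, -0.002]
contact_force: [0.1, 0.2, -3.6]
grip_width: 0.0171
```

```bash
cat > dish.py <<'E'
from h import *
import sys
def dish(f,lab):
    P=pts(f); hsv=cv2.cvtColor(f['color'],cv2.COLOR_RGB2HSV)
    d=np.hypot(P[...,0]-.503,P[...,1]+.003)
    w=(d<.075)&(hsv[...,1]<45)&(hsv[...,2]>90)
    rim=w&(P[...,2]>.015)&(P[...,2]<.026); fl=w&(abs(P[...,2]-.002)<.004)&(d<.05)
    q=P[rim][:,:2].astype(np.float32)*1000
    print(lab,'rim',rim.sum(),cv2.minEnclosingCircle(q),cv2.fitEllipse(q[cv2.convexHull(q,returnPoints=False).ravel()]),'floor',fl.sum(),P[fl].mean(0).round(4) if fl.sum() else None)
if __name__=='__main__':
    for n in sys.argv[1:]: dish(pickle.load(open(n+'.pkl','rb')),n)
E
python3 - <<'E'
from h import *
force(3)
f=shot('wrist','w13'); s=shot('scene','s13')
X=np.array([np.cos(np.radians(11.5)),np.sin(np.radians(11.5))])
t=np.array([.5027,-.0027])+.002*X
plan([*t,0.515],-78.5,step=.025)
crop(s,200,150,160,140,5,'s13z')
E
python3 dish.py w1 w4 w12 w13 top0 t1
```

```text
F [-0.07  0.43 -2.71] sd [0.46 0.49 0.66] tcp [0.5263 0.2341 0.5202] t 16.1
N 10 d_mm [ -21.6 -236.4   -5.2] rotdeg [-0.06 -0.03  0.03] F [ 0.16  0.25 -2.41] w 0.0174 t 16.2
dp [[0.189, 0.057, 0.004], [0.189, 0.057, 0.004], [0.189, 0.057, 0.004], [0.189, 0.057, 0.004], [0.189, 0.057, 0.004], [0.189, 0.057, 0.004], [0.189, 0.057, 0.004], [0.189, 0.057, 0.004], [0.189, 0.057, 0.004], [0.189, 0.057, 0.004]]
tw [-0.0001, -0.0, 0.0]
w1 rim 1478 ((502.7361755371094, -2.6777589321136475), 57.401451110839844) ((503.7110290527344, -2.5133588314056396), (112.1702651977539, 113.12397003173828), 28.026975631713867) floor 3131 [ 0.5041 -0.0023  0.0024]
w4 rim 1253 ((503.4175720214844, -2.656235933303833), 57.23029327392578) ((503.8175354003906, -2.834832191467285), (111.65718841552734, 113.65288543701172), 173.29345703125) floor 2669 [ 0.5048 -0.0017  0.0025]
w12 rim 882 ((503.62274169921875, -2.415771961212158), 57.07950210571289) ((503.4620666503906, -2.5160865783691406), (112.04913330078125, 113.06117248535156), 159.13673400878906) floor 1977 [ 0.5044 -0.0037  0.0023]
w13 rim 719 ((503.5328674316406, -2.7060701847076416), 57.592960357666016) ((503.395751953125, -2.550814628601074), (111.21070098876953, 114.547119140625), 174.81370544433594) floor 1605 [ 0.5038 -0.0034  0.0022]
top0 rim 266 ((503.4569396972656, -0.5378891229629517), 56.336669921875) ((503.5778503417969, -0.40228867530822754), (111.41267395019531, 112.1437759399414), 27.204376220703125) floor 596 [ 5.043e-01 -2.000e-04  2.200e-03]
t1 rim 269 ((503.6158752441406, -0.5428721904754639), 56.452030181884766) ((503.64715576171875, -0.45805978775024414), (111.69367218017578, 112.1541519165039), 26.537322998046875) floor 612 [ 0.5044 -0.0011  0.0022]
```

View pics/s13z.png

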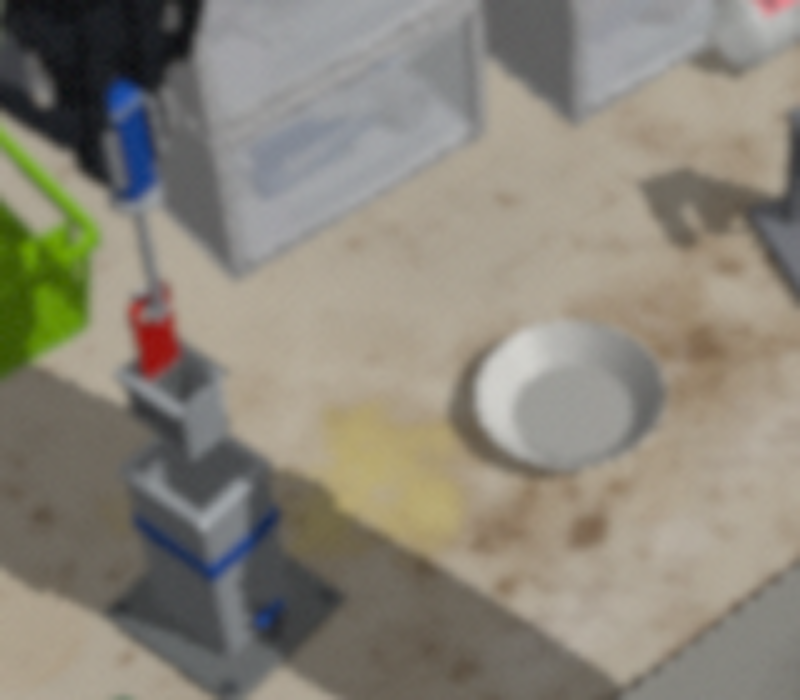

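View pics/w13.png

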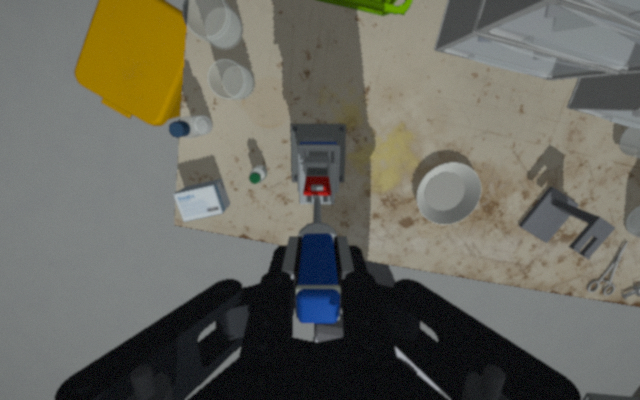

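The scene view shows the basket fully out, above the tank at crop (175,390), roughly upright. I'll carry it to the dish at a moderate speed.

Call:
apply_moves(dp=[[0.05,0.014,0],[0.1,0.028,0],[0.15,0.04,0],[0.18,0.05,0],[0.2,0.055,0],[0.2,0.055,0],[0.2,0.055,0],[0.2,0.055,0],[0.2,0.055,0],[0.18,0.05,0],[0.15,0.04,0],[0.1,0.03,0],[0.06,0.015,0],[0.03,0.01,0],[0,0,0],[0,0,0]], twist=[[0,0,0],[0,0,0],[0,0,0],[0,0,0],[0,0,0],[0,0,0],[0,0,0],[0,0,0],[0,0,0],[0,0,0],[0,0,0],[0,0,0],[0,0,0],[0,0,0],[0,0,0],[0,0,0]], jaw=[255,255,255,255,255,255,255,255,255,255,255,255,255,255,255,255])

```text
clock: 17.8
tcp_pos: [0.5044, -0.035, 0.5192]
orientation: [2.423, -1.993, 0.002]
contact_force: [-0.3, -0.1, -1.9]
grip_width: 0.0171
```

Run:
```python
from h import *
plan([.5056,-.002,0.42],-78.5,step=.02)
f=shot('wrist','w14'); crop(f,240,100,160,150,5,'w14z')
```

```text
N 6 d_mm [  1.2  33.  -99.2] rotdeg [ 0.11 -0.19 -0.38] F [-0.33 -0.09 -1.87] w 0.0171 t 17.8
dp [[-0.045, -0.011, 0.138], [-0.045, -0.011, 0.138], [-0.045, -0.011, 0.138], [-0.045, -0.011, 0.138], [-0.045, -0.011, 0.138], [-0.045, -0.011, 0.138]]
tw [0.0002, -0.0003, -0.0005]
```

View pics/w14z.png

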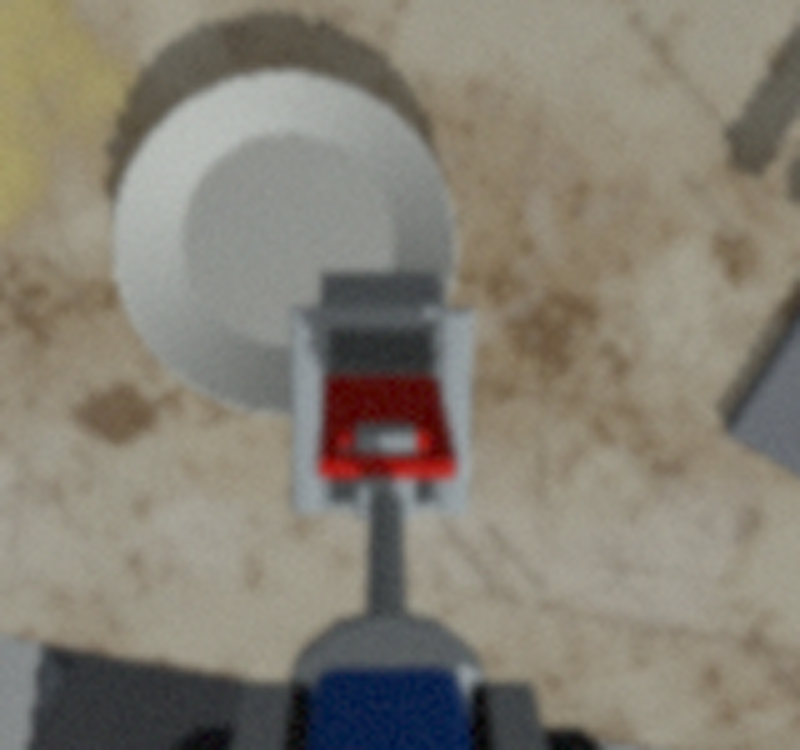

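I overshot by 33 mm. I'll correct sideways at height, then go partway down and check.

Call:
apply_moves(dp=[[-0.02,-0.01,0],[-0.05,-0.011,0],[-0.06,-0.011,0.03],[-0.06,-0.011,0.06],[-0.04,-0.01,0.1],[-0.02,-0.005,0.12],[-0.01,0,0.12],[0,0,0.12],[0,0,0.12],[0,0,0.1],[0,0,0.06],[0,0,0.03],[0,0,0],[0,0,0]], twist=[[0,0,0],[0,0,0],[0,0,0],[0,0,0],[0,0,0],[0,0,0],[0,0,0],[0,0,0],[0,0,0],[0,0,0],[0,0,0],[0,0,0],[0,0,0],[0,0,0]], jaw=[255,255,255,255,255,255,255,255,255,255,255,255,255,255])

```text
clock: 19.25
tcp_pos: [0.5039, 0.0061, 0.4054]
orientation: [2.433, -1.981, -0.005]
contact_force: [-0.1, 0.6, -2.4]
grip_width: 0.0173
```

```bash
python3 - <<'E'
from h import *
plan([.5056,-.002,0.40],-78.5,step=.02)
force(4)
f=shot('wrist','w15'); crop(f,240,80,160,150,5,'w15z')
s=shot('scene','s15'); crop(s,250,160,120,100,6,'s15z')
P=pts(f);o=f['obs'];R=Ro.from_rotvec(o['orientation'])
T=R.inv().apply((P-o['tcp_pos']).reshape(-1,3)).reshape(P.shape)*1000
hsv=cv2.cvtColor(f['color'],cv2.COLOR_RGB2HSV)
box=np.zeros(P.shape[:2],bool); box[80:230,240:400]=1
red=box&((hsv[...,0]<8)|(hsv[...,0]>172))&(hsv[...,1]>150)&(hsv[...,2]>50)
print('red tool',np.percentile(T[red],[5,50,95],axis=0).round(1))
d=np.hypot(P[...,0]-.5036,P[...,1]+.0023)
k=box&(d<.06)&(P[...,2]>.06)&(P[...,2]<.1)&~red
q=P[k]; print('basket top?',k.sum(),np.percentile(q,[2,50,98],axis=0).round(4)); print(cv2.minAreaRect(q[:,:2].astype(np.float32)*1000))
E
python3 dish.py w15
```

```text
N 1 d_mm [ 1.7 -8.1 -5.4] rotdeg [ 0.31 -0.02  0.2 ] F [-0.06  0.65 -2.38] w 0.0173 t 19.25
dp [[0.069, -0.0, 0.045]]
tw [0.0025, -0.0002, 0.0016]
F [-0.04  0.03 -2.43] sd [0.29 0.71 0.21] tcp [0.5039 0.0061 0.4055] t 19.4
red tool [[ -9.7  -8.4 263.2]
 [ -0.6  -7.5 283.8]
 [  9.6  -4.  310. ]]
basket top? 962 [[ 0.4814 -0.0138  0.063 ]
 [ 0.5124  0.0086  0.0896]
 [ 0.5271  0.0255  0.0921]]
((503.5921936035156, 5.757011413574219), (45.03532409667969, 36.921897888183594), 10.933568000793457)
w15 rim 1334 ((504.1119079589844, -2.7654216289520264), 56.50825119018555) ((504.2702331542969, -2.7614026069641113), (112.3296127319336, 112.61256408691406), 17.99483299255371) floor 1711 [ 0.5157 -0.0068  0.0025]
```

View pics/w15z.png

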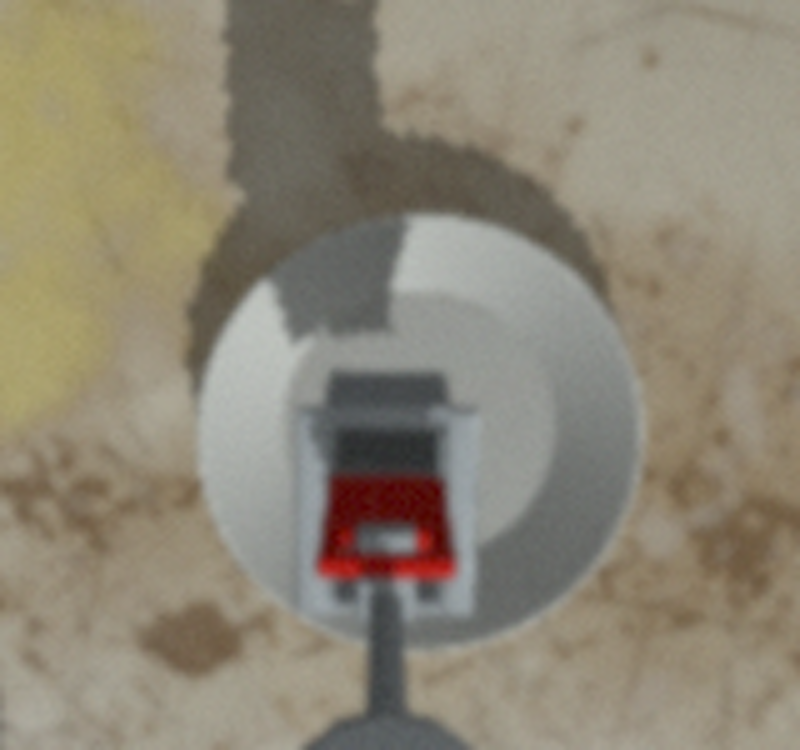

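View pics/s15z.png

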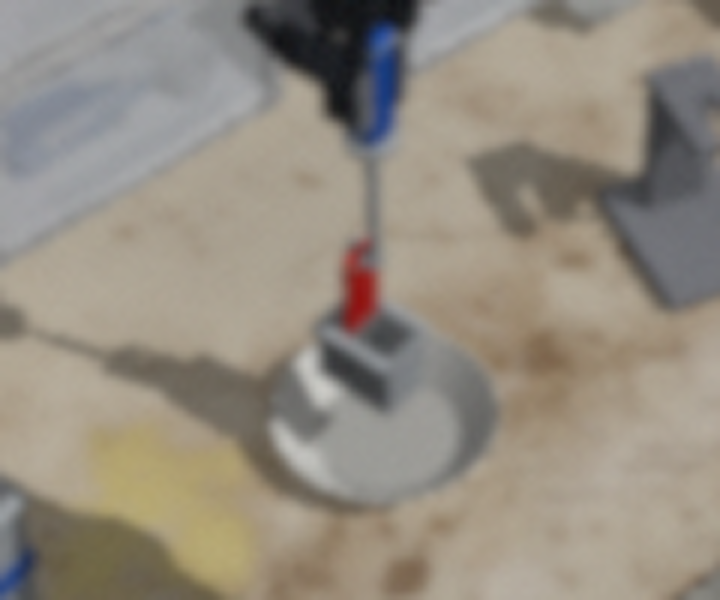

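The basket centre measures (503.6, 5.8) and the dish centre (504, -2.7), so it needs +8.4 mm along tool x. I'll correct, then go down.

Call:
apply_moves(dp=[[0.02,0.004,0],[0.03,0.004,0],[0.02,0.003,0],[0,0,0],[0,0,0.03],[0,0,0.06],[0,0,0.06],[0,0,0.06],[0,0,0.04],[0,0,0.02],[0,0,0],[0,0,0]], twist=[[0.0008,0,0.0005],[0.0008,0,0.0005],[0.0008,0,0.0005],[0,0,0],[0,0,0],[0,0,0],[0,0,0],[0,0,0],[0,0,0],[0,0,0],[0,0,0],[0,0,0]], jaw=[255,255,255,255,255,255,255,255,255,255,255,255])

```text
clock: 20.7
tcp_pos: [0.5042, -0.0034, 0.3699]
orientation: [2.432, -1.988, 0.0]
contact_force: [0.7, 0.6, -2.4]
grip_width: 0.0175
```

```bash
python3 - <<'E'
from h import *
plan([.5043,-.0024,0.358],-78.5,n=1)
force(4)
f=shot('wrist','w16'); crop(f,240,80,160,150,5,'w16z')
P=pts(f)
hsv=cv2.cvtColor(f['color'],cv2.COLOR_RGB2HSV)
box=np.zeros(P.shape[:2],bool); box[80:230,240:400]=1
red=box&((hsv[...,0]<8)|(hsv[...,0]>172))&(hsv[...,1]>150)&(hsv[...,2]>50)
d=np.hypot(P[...,0]-.5036,P[...,1]+.0023)
k=box&(d<.05)&(P[...,2]>.036)&(P[...,2]<.065)&~red
q=P[k]; print('basket top?',k.sum(),np.percentile(q,[2,50,98],axis=0).round(4)); print(cv2.minAreaRect(q[:,:2].astype(np.float32)*1000))
E
python3 dish.py w16
```

```text
N 1 d_mm [  0.1   1.  -11.9] rotdeg [ 0.01 -0.02 -0.02] F [ 0.68  0.56 -2.39] w 0.0175 t 20.7
dp [[-0.008, -0.002, 0.099]]
tw [0.0001, -0.0002, -0.0001]
F [ 0.04 -0.06 -2.66] sd [0.37 0.88 0.45] tcp [ 0.5042 -0.0034  0.37  ] t 20.85
basket top? 860 [[ 0.4824 -0.023   0.0376]
 [ 0.5131 -0.0006  0.0543]
 [ 0.5281  0.0165  0.0566]]
((504.84771728515625, -3.478118896484375), (44.40887451171875, 36.87911605834961), 11.225252151489258)
w16 rim 1702 ((503.94708251953125, -2.868659496307373), 56.63984298706055) ((504.0262451171875, -2.7369019985198975), (112.4368896484375, 112.70333099365234), 115.90402221679688) floor 1987 [ 0.5123 -0.0007  0.0026]
```

View pics/w16z.png

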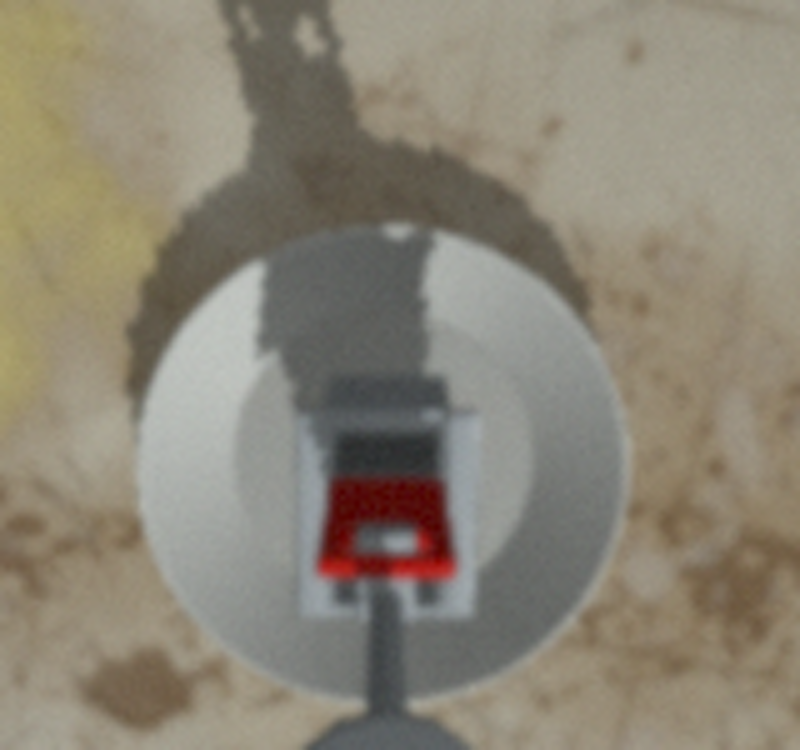

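Call:
apply_moves(dp=[[-0.008,0,0.03],[0,0,0.03],[0,0,0.015],[0,0,0.01],[0,0,0.01],[0,0,0.01],[0,0,0.01],[0,0,0.01],[0,0,0.01],[0,0,0.01],[0,0,0],[0,0,0]], twist=[[0,0,0],[0,0,0],[0,0,0],[0,0,0],[0,0,0],[0,0,0],[0,0,0],[0,0,0],[0,0,0],[0,0,0],[0,0,0],[0,0,0]], jaw=[255,255,255,255,255,255,255,255,255,255,255,255])

```text
clock: 22.1
tcp_pos: [0.5047, -0.0023, 0.3524]
orientation: [-2.431, 1.987, -0.004]
contact_force: [0.4, 0.1, -0.6]
grip_width: 0.0172
```

Run:
```python
from h import *
plan([.5043,-.0024,0.3487],-78.5,n=1)
force(6)
```

```text
N 1 d_mm [-0.4 -0.1 -3.7] rotdeg [-0.17 -0.06 -0.03] F [ 0.45  0.15 -0.58] w 0.0172 t 22.1
dp [[0.0, 0.004, 0.031]]
tw [-0.0015, -0.0005, -0.0002]
F [ 0.    0.12 -0.96] sd [0.49 0.3  0.45] tcp [ 0.5047 -0.0023  0.3524] t 22.35
```

Fz is back to the rod's own weight, so the basket is resting on the dish. I'll go down 3.7 mm more and look before unhooking.

Call:
apply_moves(dp=[[0,0,0.015],[0,0,0.014],[0,0,0],[0,0,0]], twist=[[0,0,0],[0,0,0],[0,0,0],[0,0,0]], jaw=[255,255,255,255])

```text
clock: 22.75
tcp_pos: [0.5047, -0.0023, 0.3485]
orientation: [-2.431, 1.987, -0.004]
contact_force: [0.6, -0.0, -1.5]
grip_width: 0.0177
```

```bash
cat > m17.py <<'E'
from h import *
import sys
n=sys.argv[1]
f=shot('wrist',n); crop(f,250,100,140,130,5,n+'z')
P=pts(f);o=f['obs'];R=Ro.from_rotvec(o['orientation'])
T=R.inv().apply((P-o['tcp_pos']).reshape(-1,3)).reshape(P.shape)*1000
hsv=cv2.cvtColor(f['color'],cv2.COLOR_RGB2HSV)
box=np.zeros(P.shape[:2],bool); box[80:230,240:400]=1
red=box&((hsv[...,0]<8)|(hsv[...,0]>172))&(hsv[...,1]>150)&(hsv[...,2]>50)
v,u=np.nonzero(red)
for vv in range(v.min(),v.max()+1):
    kk=u[v==vv]; print(vv,kk.min(),kk.max(),'z',P[vv,kk,2].min().round(4),P[vv,kk,2].max().round(4),'tool',np.median(T[vv,kk],0).round(1))
d=np.hypot(P[...,0]-.5036,P[...,1]+.0023)
k=box&(d<.05)&(abs(P[...,2]-.042)<.006)&~red
q=P[k]; print('basket top',k.sum(),np.percentile(q,[2,50,98],axis=0).round(4)); print(cv2.minAreaRect(q[:,:2].astype(np.float32)*1000))
A=np.c_[q[:,:2],np.ones(len(q))]; c=np.linalg.lstsq(A,q[:,2],rcond=None)[0]; print('slope deg',np.degrees(c[:2]).round(2))
E
python3 - <<'E'
from h import *
plan([.5043,-.0024,0.3487],-78.5,n=1)
force(4)
E
python3 m17.py w17
```

```text
N 1 d_mm [-0.4 -0.1  0.2] rotdeg [-0.17 -0.06 -0.03] F [ 0.57 -0.   -1.54] w 0.0177 t 22.75
dp [[-0.0, 0.003, -0.001]]
tw [-0.0014, -0.0005, -0.0003]
F [ 0.04  0.23 -0.76] sd [0.43 0.14 0.47] tcp [ 0.5047 -0.0023  0.3486] t 22.9
180 307 327 z 0.0457 0.0482 tool [ 2.000e-01 -6.500e+00  3.016e+02]
181 306 327 z 0.0497 0.0523 tool [ -0.3  -6.6 297.7]
182 306 327 z 0.0536 0.0563 tool [ -0.3  -6.6 293.7]
183 306 327 z 0.057 0.0594 tool [ -0.3  -6.6 290.2]
184 306 328 z 0.0605 0.0637 tool [  3.9  -6.5 286.9]
185 306 328 z 0.0649 0.0666 tool [  5.7  -6.6 283.1]
186 306 328 z 0.0678 0.0696 tool [  6.5  -6.6 279.8]
187 306 328 z 0.0704 0.0733 tool [  6.5  -6.5 276.8]
188 305 328 z 0.0748 0.077 tool [-2.000e-01 -6.700e+00  2.729e+02]
189 305 328 z 0.0761 0.0794 tool [ -5.9  -6.4 271. ]
190 305 328 z 0.0767 0.0823 tool [ -5.9  -5.5 270.7]
191 305 329 z 0.077 0.0853 tool [ 2.000e-01 -5.500e+00  2.679e+02]
192 304 329 z 0.0768 0.3181 tool [ -5.9  -6.4 261.9]
193 304 329 z 0.0035 0.0916 tool [ -5.5  -6.6 258.3]
194 304 329 z 0.0914 0.0937 tool [ -4.6  -6.6 255.7]
195 304 330 z 0.0915 0.0949 tool [  0.3  -5.8 255.3]
196 304 330 z 0.0919 0.0949 tool [  0.3  -5.1 255.1]
197 304 330 z 0.092 0.0946 tool [  0.3  -4.2 255. ]
198 306 328 z 0.0923 0.0946 tool [  1.1  -3.4 254.7]
basket top 735 [[ 0.482  -0.0223  0.0371]
 [ 0.5115 -0.0015  0.0419]
 [ 0.5275  0.0168  0.0436]]
((504.34625244140625, -2.9962825775146484), (44.52885437011719, 36.3238525390625), 10.67364501953125)
slope deg [-0.86 -0.04]
```

View pics/w17z.png

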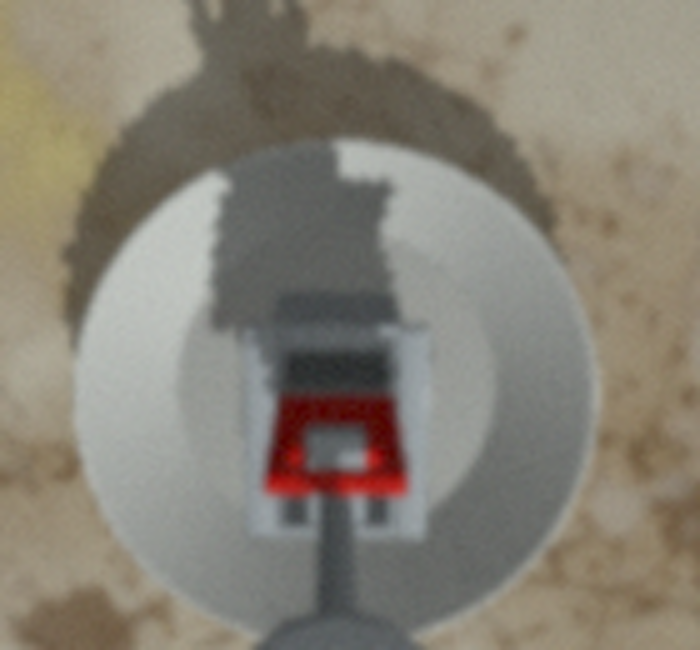

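The basket is upright (strap face vertical, rim slope under 1°) and centred. The lip has about 3 mm clearance above and the foot about 2 mm below. I'll back the hook out.

Call:
apply_moves(dp=[[0,0.02,0],[0,0.03,0],[0,0.03,0],[0,0.03,0],[0,0.02,0],[0,0,0],[0,0,0]], twist=[[0,0,0],[0,0,0],[0,0,0],[0,0,0],[0,0,0],[0,0,0],[0,0,0]], jaw=[255,255,255,255,255,255,255])

```text
clock: 23.65
tcp_pos: [0.4877, -0.0058, 0.3488]
orientation: [-2.431, 1.988, -0.005]
contact_force: [-0.5, 0.2, -1.1]
grip_width: 0.0169
```

```bash
python3 - <<'E'
from h import *
force(4)
E
python3 m17.py w18 | tail -12
```

```text
F [-0.54  0.3  -1.12] sd [0.14 0.28 0.34] tcp [ 0.4877 -0.0058  0.3487] t 23.8
172 304 329 z 0.0766 0.0886 tool [-2.000e-01 -2.150e+01  2.709e+02]
173 304 329 z 0.0906 0.0936 tool [-1.000e-01 -2.400e+01  2.565e+02]
174 303 330 z 0.0914 0.0946 tool [-1.000e-01 -2.340e+01  2.554e+02]
175 303 330 z 0.0922 0.0951 tool [-1.000e-01 -2.270e+01  2.551e+02]
176 303 330 z 0.0923 0.095 tool [-1.000e-01 -2.180e+01  2.554e+02]
177 304 330 z 0.0921 0.0944 tool [  0.3 -21.  255.3]
178 318 327 z 0.0042 0.0938 tool [  5.5 -20.  256. ]
basket top 739 [[ 4.819e-01 -2.270e-02  3.730e-02]
 [ 5.107e-01 -3.000e-04  4.180e-02]
 [ 5.276e-01  1.750e-02  4.370e-02]]
((504.60333251953125, -2.667621612548828), (44.10405349731445, 36.91033172607422), 11.165048599243164)
slope deg [-0.6  -0.13]
```

View pics/w18z.png

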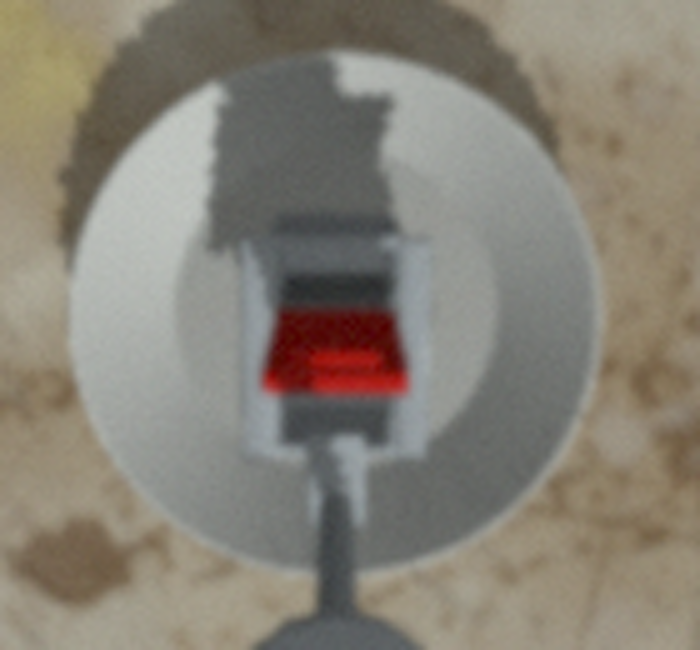

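The hook is free: it sits at crop (335,480), in front of the strap, and the basket hasn't moved. I'll raise it and head for the stand.

Call:
apply_moves(dp=[[0,0,-0.08],[0,0,-0.15],[0,0,-0.2],[0,0,-0.15],[0,0,-0.06],[0,0,0],[0,0,0]], twist=[[0,0,0],[0,0,0],[0,0,0],[0,0,0],[0,0,0],[0,0,0],[0,0,0]], jaw=[255,255,255,255,255,255,255])

```text
clock: 24.55
tcp_pos: [0.4877, -0.0052, 0.4303]
orientation: [-2.432, 1.986, -0.004]
contact_force: [-0.6, -1.1, -0.9]
grip_width: 0.0172
```

Run:
```python
from h import *
plan([.4352,-.1883,0.43],-105,step=.025)
```

```text
N 8 d_mm [ -52.5 -183.1   -0.3] rotdeg [-1.900e-01  1.000e-02  2.652e+01] F [-0.57 -1.1  -0.86] w 0.0172 t 24.55
dp [[0.176, 0.092, 0.0], [0.181, 0.081, 0.0], [0.185, 0.071, 0.0], [0.189, 0.06, 0.0], [0.192, 0.049, 0.0], [0.195, 0.038, 0.0], [0.197, 0.026, 0.0], [0.198, 0.015, 0.0]]
tw [-0.0002, 0.0, 0.0276]
```

Call:
apply_moves(dp=[[0.16,0.09,0],[0.18,0.08,0],[0.18,0.07,0],[0.19,0.06,0],[0.19,0.05,0],[0.19,0.04,0],[0.18,0.026,0],[0.1,0.015,0],[0,0,0],[0,0,0]], twist=[[0,0,0.0276],[0,0,0.0276],[0,0,0.0276],[0,0,0.0276],[0,0,0.0276],[0,0,0.0276],[0,0,0.0276],[0,0,0.0276],[0,0,0],[0,0,0]], jaw=[255,255,255,255,255,255,255,255,255,255])

```text
clock: 25.55
tcp_pos: [0.4268, -0.1881, 0.4253]
orientation: [1.851, -2.534, -0.007]
contact_force: [0.0, 0.9, -1.7]
grip_width: 0.0171
```

Run:
```python
from h import *
f=shot('wrist','w19')
P=pts(f)
g=(np.abs(P[...,2]-.102)<.006)&(np.hypot(P[...,0]-.5,P[...,1]+.21)<.06)
q=P[g]; c=cv2.minAreaRect(q[:,:2].astype(np.float32)*1000); print('fork',g.sum(),c,np.median(q[:,2]))
save('fork19',np.repeat((g*255).astype(np.uint8)[40:240,240:400,None],3,2).repeat(3,0).repeat(3,1))
crop(f,240,40,160,200,3,'w19z')
plan([.4352,-.1883,0.302],-105,step=.03)
o=f['obs'];R=Ro.from_rotvec(o['orientation'])
T=R.inv().apply((P-o['tcp_pos']).reshape(-1,3)).reshape(P.shape)*1000
for vv in (188,194,200,206,212,218,222,226): print(vv,[tuple(T[vv,u].round(0).astype(int)) for u in range(311,325,3)])
```

```text
fork 2238 ((499.55242919921875, -209.80538940429688), (38.36383819580078, 62.02585983276367), 71.69367218017578) 0.10200511283802907
N 5 d_mm [   8.3   -0.3 -123.4] rotdeg [ 0.35 -0.03 -2.68] F [-1.03 -0.06 -1.01] w 0.0176 t 25.6
dp [[-0.004, -0.015, 0.205], [-0.004, -0.014, 0.206], [-0.004, -0.014, 0.206], [-0.003, -0.014, 0.206], [-0.003, -0.014, 0.206]]
tw [0.0006, -0.0001, -0.0045]
188 [(np.int64(-4), np.int64(-10), np.int64(263)), (np.int64(-2), np.int64(-11), np.int64(261)), (np.int64(1), np.int64(-10), np.int64(263)), (np.int64(3), np.int64(-10), np.int64(262)), (np.int64(9), np.int64(37), np.int64(426))]
194 [(np.int64(-5), np.int64(-4), np.int64(266)), (np.int64(-2), np.int64(-4), np.int64(266)), (np.int64(1), np.int64(-4), np.int64(266)), (np.int64(3), np.int64(-4), np.int64(266)), (np.int64(9), np.int64(47), np.int64(428))]
200 [(np.int64(-8), np.int64(55), np.int64(426)), (np.int64(-2), np.int64(0), np.int64(262)), (np.int64(1), np.int64(0), np.int64(260)), (np.int64(3), np.int64(1), np.int64(264)), (np.int64(9), np.int64(55), np.int64(426))]
206 [(np.int64(-8), np.int64(
[... 404 characters left out ...]
 np.int64(425))]
218 [(np.int64(-9), np.int64(83), np.int64(426)), (np.int64(-1), np.int64(0), np.int64(221)), (np.int64(1), np.int64(-1), np.int64(219)), (np.int64(3), np.int64(1), np.int64(222)), (np.int64(9), np.int64(83), np.int64(425))]
222 [(np.int64(-9), np.int64(90), np.int64(426)), (np.int64(-1), np.int64(-10), np.int64(189)), (np.int64(1), np.int64(-10), np.int64(189)), (np.int64(3), np.int64(-10), np.int64(189)), (np.int64(21), np.int64(321), np.int64(976))]
226 [(np.int64(-3), np.int64(-8), np.int64(188)), (np.int64(-1), np.int64(-9), np.int64(187)), (np.int64(1), np.int64(-9), np.int64(187)), (np.int64(3), np.int64(-9), np.int64(187)), (np.int64(4), np.int64(-9), np.int64(187))]
```

View pics/w19z.png

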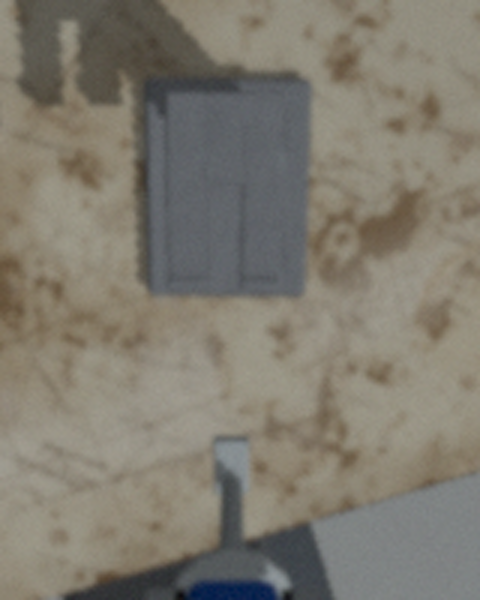

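View pics/fork19.png

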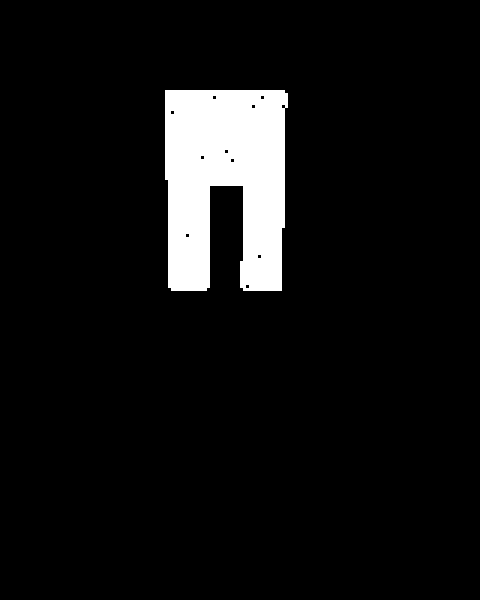

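The stand's slot is clear in view, with its centre at px (315.5,119). The fork yaw is about -18.1°. I'll go down in front of it.

Run:
```python
from h import *
plan([.4361,-.1892,0.302],-107.5,step=.03)
```

```text
N 5 d_mm [   9.2   -1.2 -123.4] rotdeg [ 0.35 -0.04 -0.18] F [-1.03 -0.06 -1.01] w 0.0176 t 25.6
dp [[-0.003, -0.017, 0.205], [-0.003, -0.016, 0.206], [-0.003, -0.016, 0.206], [-0.003, -0.016, 0.206], [-0.003, -0.016, 0.206]]
tw [0.0006, -0.0001, -0.0003]
```

Call:
apply_moves(dp=[[0,-0.035,0.1],[0,-0.03,0.2],[0,0,0.25],[0,0,0.25],[0,0,0.15],[0,0,0.05],[0,0,0],[0,0,0]], twist=[[0.001,0,0],[0.001,0,0],[0.001,0,0],[0,0,0],[0,0,0],[0,0,0],[0,0,0],[0,0,0]], jaw=[255,255,255,255,255,255,255,255])

```text
clock: 26.4
tcp_pos: [0.4395, -0.1829, 0.2986]
orientation: [-1.872, 2.516, -0.002]
contact_force: [0.2, -0.6, -0.2]
grip_width: 0.0175
```

Run:
```python
from h import *
plan([.4361,-.1892,0.302],-107.5,n=1)
plan([.4932,-.2076,0.302],-107.5,n=1)
```

```text
N 1 d_mm [-3.4 -6.3  3.4] rotdeg [-0.24  0.22  0.81] F [ 0.22 -0.64 -0.21] w 0.0175 t 26.4
dp [[0.058, 0.012, -0.028]]
tw [-0.002, 0.0018, 0.0068]
N 1 d_mm [ 53.7 -24.7   3.4] rotdeg [-0.24  0.22  0.81] F [ 0.22 -0.64 -0.21] w 0.0175 t 26.4
dp [[0.068, -0.488, -0.026]]
tw [-0.002, 0.0018, 0.0068]
```

Correcting the lateral offset and height before sliding in.

Call:
apply_moves(dp=[[0.03,0.006,-0.014],[0.028,0.006,-0.014],[0,0,0],[0,0,0]], twist=[[-0.001,0.001,0.0034],[-0.001,0.001,0.0034],[0,0,0],[0,0,0]], jaw=[255,255,255,255])

```text
clock: 26.8
tcp_pos: [0.437, -0.19, 0.3052]
orientation: [-1.854, 2.533, -0.008]
contact_force: [0.6, -0.7, -1.4]
grip_width: 0.0174
```

Run:
```python
from h import *
plan([.4361,-.1892,0.302],-107.5,n=1)
plan([.4932,-.2076,0.302],-107.5,n=1)
f=shot('wrist','w20'); crop(f,250,90,140,150,5,'w20z')
```

```text
N 1 d_mm [-0.9  0.8 -3.2] rotdeg [-0.32 -0.08 -0.09] F [ 0.64 -0.75 -1.43] w 0.0174 t 26.8
dp [[-0.005, 0.009, 0.027]]
tw [-0.0027, -0.0007, -0.0007]
N 1 d_mm [ 56.2 -17.6  -3.2] rotdeg [-0.32 -0.08 -0.09] F [ 0.64 -0.75 -1.43] w 0.0174 t 26.8
dp [[-0.002, -0.491, 0.03]]
tw [-0.0027, -0.0007, -0.0007]
```

View pics/w20z.png

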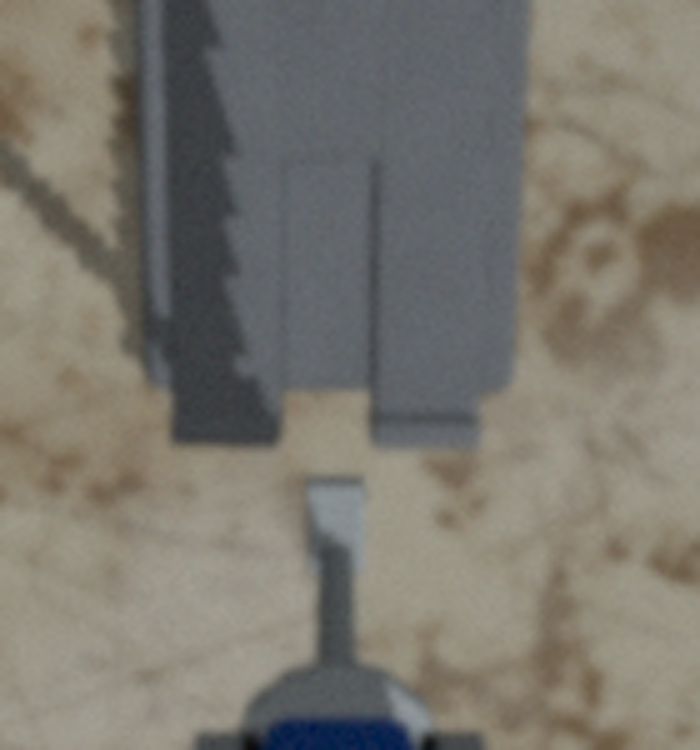

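The rod sits about 1 mm to tool +x of the slot's centre line (slot 328, collar 339 in the crop). I'll nudge it over and slide in, stopping short.

Call:
apply_moves(dp=[[-0.005,0,0.01],[-0.004,-0.03,0.008],[0,-0.06,0],[0,-0.08,0],[0,-0.08,0],[0,-0.08,0],[0,-0.06,0],[0,-0.04,0],[0,-0.02,0],[0,0,0],[0,0,0]], twist=[[-0.0015,0,0],[-0.0012,0,0],[0,0,0],[0,0,0],[0,0,0],[0,0,0],[0,0,0],[0,0,0],[0,0,0],[0,0,0],[0,0,0]], jaw=[255,255,255,255,255,255,255,255,255,255,255])

```text
clock: 27.95
tcp_pos: [0.4944, -0.2068, 0.3025]
orientation: [1.856, -2.534, 0.001]
contact_force: [-0.3, 0.1, -0.9]
grip_width: 0.0173
```

Run:
```python
from h import *
plan([.4932,-.2076,0.293],-107.5,n=1)
force(4)
f=shot('wrist','w21'); crop(f,250,90,140,150,5,'w21z')
```

```text
N 1 d_mm [-1.2 -0.8 -9.5] rotdeg [ 0.01 -0.05 -0.07] F [-0.3   0.14 -0.9 ] w 0.0173 t 27.95
dp [[0.009, 0.007, 0.079]]
tw [0.0001, -0.0004, -0.0006]
F [-0.13  0.04 -1.  ] sd [0.36 0.6  0.28] tcp [ 0.4943 -0.2068  0.3026] t 28.1
```

View pics/w21z.png

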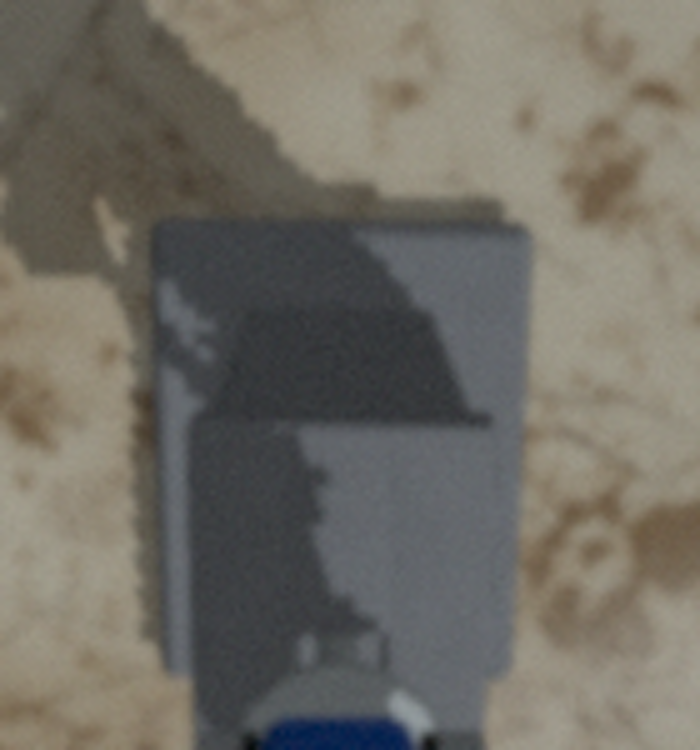

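The shaft is in the slot (crop 298–388, collar centre 340). I'll lower it onto the seat.

Call:
apply_moves(dp=[[0,0.006,0.02],[0,0,0.02],[0,0,0.015],[0,0,0.01],[0,0,0],[0,0,0]], twist=[[0,0,0],[0,0,0],[0,0,0],[0,0,0],[0,0,0],[0,0,0]], jaw=[255,255,255,255,255,255])

```text
clock: 28.75
tcp_pos: [0.4931, -0.2065, 0.2941]
orientation: [1.855, -2.534, 0.001]
contact_force: [0.2, -0.8, -0.9]
grip_width: 0.0171
```

Run:
```python
from h import *
plan([.4932,-.2074,0.293],-107.5,n=1)
force(6)
```

```text
N 1 d_mm [ 0.1 -0.9 -1.1] rotdeg [ 0.02 -0.07 -0.08] F [ 0.15 -0.79 -0.87] w 0.0171 t 28.75
dp [[0.007, -0.003, 0.009]]
tw [0.0002, -0.0006, -0.0006]
F [ 0.56 -0.47 -0.8 ] sd [0.45 0.69 0.32] tcp [ 0.4931 -0.2065  0.2941] t 29.0
```

Call:
apply_moves(dp=[[0,0,0.006],[0,0,0.003],[0,0,0],[0,0,0]], twist=[[0,0,0],[0,0,0],[0,0,0],[0,0,0]], jaw=[255,255,255,255])

```text
clock: 29.4
tcp_pos: [0.4932, -0.2065, 0.2931]
orientation: [1.855, -2.534, 0.001]
contact_force: [-0.6, -0.4, -1.2]
grip_width: 0.0174
```

Run:
```python
from h import *
force(6)
```

```text
F [ 0.   -0.05 -1.03] sd [0.34 0.36 0.27] tcp [ 0.4932 -0.2065  0.2932] t 29.65
```

Call:
apply_moves(dp=[[0,0,0.006],[0,0,0],[0,0,0]], twist=[[0,0,0],[0,0,0],[0,0,0]], jaw=[255,255,255])

```text
clock: 29.95
tcp_pos: [0.4933, -0.2065, 0.2931]
orientation: [1.855, -2.534, 0.002]
contact_force: [-0.1, 0.3, -1.0]
grip_width: 0.0174
```

Run:
```python
from h import *
force(6)
```

```text
F [-0.04  0.11 -0.7 ] sd [0.24 0.61 0.4 ] tcp [ 0.4933 -0.2065  0.293 ] t 30.2
```

Call:
apply_moves(dp=[[0,0,0.009],[0,0,0.004],[0,0,0]], twist=[[0,0,0],[0,0,0],[0,0,0]], jaw=[255,255,255])

```text
clock: 30.5
tcp_pos: [0.4934, -0.2064, 0.293]
orientation: [1.855, -2.534, 0.002]
contact_force: [0.1, 0.2, -1.2]
grip_width: 0.0175
```

Run:
```python
from h import *
force(6)
```

```text
F [-0.22 -0.01  0.42] sd [0.26 0.47 1.21] tcp [ 0.4935 -0.2065  0.293 ] t 30.75
```

It's seated: the force turns positive at TCP z 0.293, the same height as at pick-up. I'll release and look before leaving.

Call:
apply_moves(dp=[[0,0,0],[0,0,0],[0,0,0],[0,0,0],[0,0,0],[0,0,0],[0,0,0],[0,0,0],[0,0,0],[0,0,0]], twist=[[0,0,0],[0,0,0],[0,0,0],[0,0,0],[0,0,0],[0,0,0],[0,0,0],[0,0,0],[0,0,0],[0,0,0]], jaw=[200,180,150,100,50,0,0,0,0,0])

```text
clock: 31.75
tcp_pos: [0.4936, -0.2065, 0.2926]
orientation: [1.855, -2.534, 0.002]
contact_force: [0.6, -0.5, -0.7]
grip_width: 0.0856
```

Run:
```python
from h import *
force(3)
f=shot('wrist','w22')
P=pts(f); hsv=cv2.cvtColor(f['color'],cv2.COLOR_RGB2HSV)
m=((hsv[...,0]>105)&(hsv[...,0]<130)&(hsv[...,1]>140))&(abs(P[...,2]-.166)<.005)
print(m.sum(),P[m].mean(0) if m.sum() else 0)
print(r.get_obs()['grip_width'])
```

```text
F [ 0.46 -0.25 -0.24] sd [0.14 0.28 0.36] tcp [ 0.4936 -0.2065  0.2926] t 31.85
1327 [ 0.49245927 -0.20804454  0.16553089]
0.08485002186687521
```

View pics/w22.png

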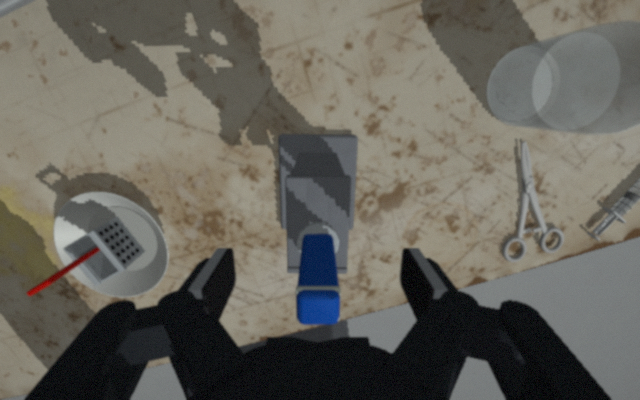

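The rod is released and upright in the stand (handle top at z 0.1655). The basket at (105,250) needs a check for uprightness, so I'll raise the gripper and look from the fixed cameras.

Call:
apply_moves(dp=[[0,0,-0.06],[0,0,-0.12],[0,0,-0.2],[0,0,-0.25],[0,0,-0.25],[0,0,-0.2],[0,0,-0.1],[0,0,0],[0,0,0]], twist=[[0,0,0],[0,0,0],[0,0,0],[0,0,0],[0,0,0],[0,0,0],[0,0,0],[0,0,0],[0,0,0]], jaw=[0,0,0,0,0,0,0,0,0])

```text
clock: 32.8
tcp_pos: [0.4929, -0.2058, 0.4416]
orientation: [1.856, -2.533, 0.001]
contact_force: [-0.6, 0.8, -1.0]
grip_width: 0.0854
```

```bash
python3 - <<'E'
from h import *
s=shot('scene','s23'); crop(s,260,150,140,110,5,'s23z'); t=shot('top','t23'); crop(t,280,180,140,70,5,'t23z')
f=shot('wrist','w23')
for n,f in (('w',f),('t',t),('s',s)):
    P=pts(f); hsv=cv2.cvtColor(f['color'],cv2.COLOR_RGB2HSV)
    d=np.hypot(P[...,0]-.504,P[...,1]+.0025)
    red=(d<.08)&((hsv[...,0]<8)|(hsv[...,0]>172))&(hsv[...,1]>150)
    q=P[red]; print(n,'red',red.sum(),np.percentile(q,[3,50,97],axis=0).round(4))
    m=((hsv[...,0]>105)&(hsv[...,0]<130)&(hsv[...,1]>140))&(abs(P[...,2]-.166)<.006)&(np.hypot(P[...,0]-.49,P[...,1]+.207)<.04)
    print(m.sum(),P[m].mean(0) if m.sum() else 0, cv2.minAreaRect(P[m][:,:2].astype(np.float32)*1000) if m.sum()>5 else 0)
print(r.get_obs()['tcp_pos'],r.get_obs()['clock'])
E
python3 dish.py w23 t23
```

```text
w red 79 [[ 0.5079 -0.0142  0.0504]
 [ 0.5121 -0.0126  0.087 ]
 [ 0.514   0.0061  0.0946]]
272 [ 0.4919155  -0.2075358   0.16568541] ((491.9265441894531, -207.46432495117188), (16.21796417236328, 13.756964683532715), 73.30868530273438)
t red 16 [[ 0.5071 -0.0073  0.0699]
 [ 0.5098  0.0008  0.0908]
 [ 0.5107  0.0076  0.0957]]
25 [ 0.49040882 -0.20417571  0.16529597] ((489.84747314453125, -203.99574279785156), (12.137456893920898, 11.69013786315918), 59.31068801879883)
s red 33 [[ 5.059e-01 -6.900e-03  4.470e-02]
 [ 5.091e-01 -1.000e-04  6.140e-02]
 [ 5.125e-01  9.700e-03  8.400e-02]]
18 [ 0.48891661 -0.2036103   0.16454299] ((490.9017333984375, -203.92611694335938), (13.771341323852539, 15.779989242553711), 77.58223724365234)
[ 0.49282679 -0.2057658   0.44077506] 32.95
w23 rim 973 ((503.6248779296875, -2.8495330810546875), 57.31081771850586) ((503.6300964355469, -2.781155586242676), (111.61386108398438, 113.10533142089844), 20.371000289916992) floor 1081 [ 0.5023 -0.017   0.0025]
t23 rim 284 ((503.81201171875, -0.48833003640174866), 56.41811752319336) ((503.60943603515625, -0.37633347511291504), (111.82878112792969, 112.16980743408203), 81.93289184570312) floor 423 [ 5.012e-01 -4.000e-04  2.400e-03]
```

View pics/s23z.png

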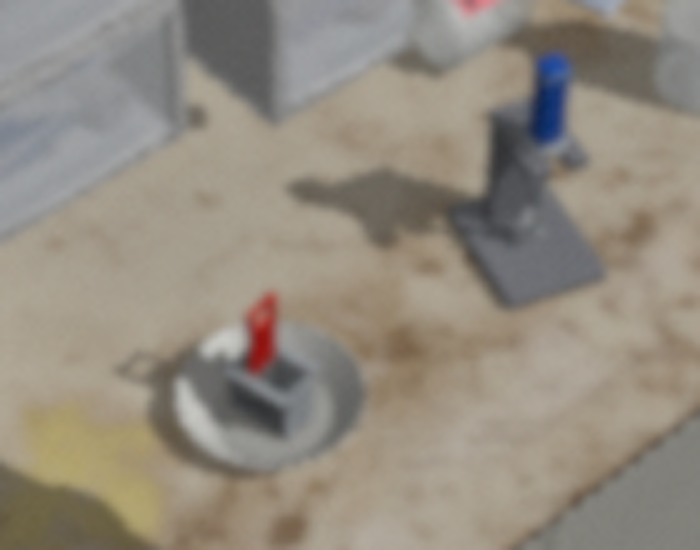

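View pics/t23z.png

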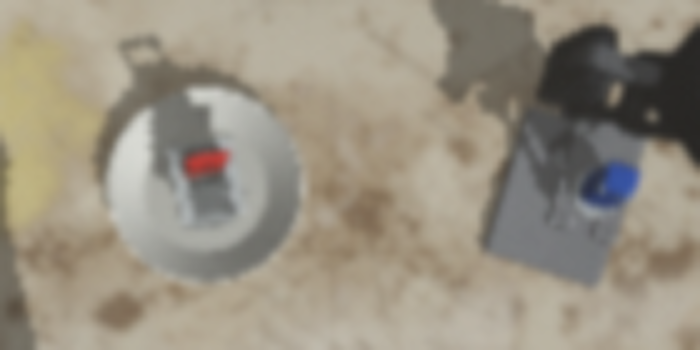

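View pics/w23.png

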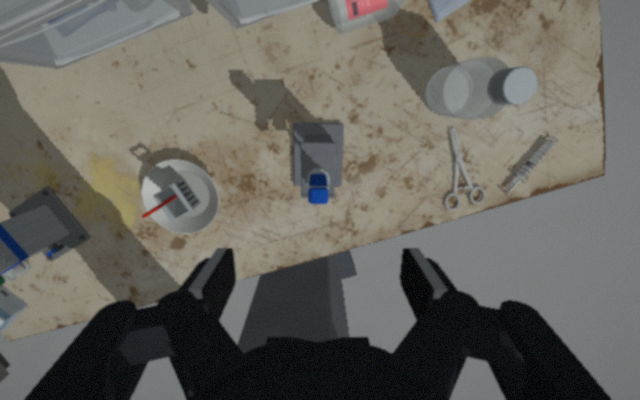

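The scene and top views show the basket upright on the dish floor (strap top z≈0.095, dish centre unmoved) and the rod seated upright in its stand. The gripper is clear of everything. Handing in.

Run:
```python
from h import *
print(r.hand_in()); print(r.get_obs()['clock'])
```

```text
the job is handed in; nothing more can be done
None
the job is handed in; nothing more can be done
```

The basket is standing upright on the dish floor, the rod is hanging back in its stand, and the job was handed in at about 33 s of the 69 s limit.

- **Feeling the strap:** I lowered the foot onto the strap with about 2.5 N. That put its top about 99 mm above the worktop, matching the camera.
- **Fetching:** I hooked the window from the front, lifted the basket straight out with no noticeable side force, and set it down in the dish. The rod then backed out without moving the basket, and I hung it up again.

**Last checks**
- **Basket:** just after unhooking, it was about 1 mm from the dish centre and its rim sloped less than 1°. The final pictures still show it upright, with the strap top at about z = 0.095 m.
- **Dish:** its centre is unchanged within measurement.
- **Rod:** it hangs upright, handle top at z = 0.166 m, within about 1 mm of the seat position I measured.
- **Gripper:** it is open, well above the rod and touching nothing.
- **Other things:** I saw none of them move in the views taken, but did not measure each one at the end.

**What disagreed**
- The wrist and top cameras differ by about 2 mm in y, and by about 3 mm on the rod handle. I relied on the wrist camera.
- When I lowered the rod into the stand, the contact force was hard to tell from noise. I judged it seated by the height, which matched the pick-up height.
- The carry to the dish first overshot by 33 mm in free air. I corrected this at height before lowering.

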